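Free the pawl and bring down the jolley arm

TASK

Bring the arm of the bench jolley down onto its stop over the plaster mould. Its hooked pawl is caught in the ratchet wheel: ease the arm up a little to slacken it, then with the square steel bar under its lug - not with the gripper itself, and without forcing it - flick the pawl right over onto its rest, and lay the bar back down on the bench, clear of the machine. Then lower the arm gently until it is fully down, let go, and leave the other things on the bench where they stand.

Things in the scene. Friction and masses are not known exactly. Their poses are not given: they have to be found in the camera images.
- jolley: Bench jolley, grey, fixed, base plate 200 x 370 x 22 mm. Origin on the bench straight under the trunnion; z up; the arm points along its -y; wheel and pawl are on its -x side, towards the robot. Base from y +80 to -290 mm; plaster mould (140 mm across, top 123 mm high) at y -190 mm; counterweight to y +175 mm. The pieces between stand within 28 mm of x 0.
- trunnion (a point): The arm's pivot axis (along the jolley's x), 170 mm above the jolley's origin. The toothed ratchet wheel on it, 148 mm across, x -46 to -34 mm, turns with the arm; the pawl hooks its top. Its teeth (one every 0.262 rad) are undercut: the pawl lets the arm rise, stops it sinking, and is captive while the arm hangs on a tooth.
- jolley_arm (a joint): Arm angle above level (rad): 0 fully down on its stop, 0.55 the upper end; starts near 0.31, hung on the pawl. Counterweighted, with a stiff trunnion: it stays where left; about 4 N at the handle lowers it, 7 N raises it. The pawl is slack once the arm is 0.08 to 0.18 rad above its start (28 to 62 mm at the handle); much higher, the next tooth catches.
- handle_mid (a point): Centre of the round wooden handle at the end of the arm: 30 mm thick, 105 mm long, lying along the arm (its frame's y axis), 345 mm from the trunnion; free space all round it. The point's frame tilts with the arm.
- pawl (a joint): Angle (rad) of the steel pawl about its pin: about 0 when its nose is in the ratchet wheel, 2.5 when thrown right over onto its rest on the other side. Its weight (0.25 kg) makes it drop back until it is past about 1.3, and topple over onto the rest by itself beyond that. Slack, it needs about 2 N under the lug; caught, it does not come with 20 N.
- pawl_pin (a point): Centre of the pawl's pin, which lies along the jolley's x axis: in the jolley's frame at x -40, y +84 mm, 234 mm above the bench.
- pawl_lug (a point): Middle of the underside of the pawl's lifting lug: a steel tab 8 mm thick, 24 mm wide, sticking out level along the jolley's -x from x -47 (face of the pawl; the wheel's face is at -46) to -93 mm, open below and in front. Its frame turns with the pawl; with the pawl at 0 it is parallel to the jolley's, and the lug is 76 mm to the -y side of the pin, 18 mm above it.
- bar: The loose square steel bar, 180 mm long, 14 x 14 mm, 0.27 kg, lying on the bench. Origin in the middle of its underside, x along its length; both ends alike.
- beater: Bystander: flat wooden clay beater, 220 mm long, blade 130 x 60 mm, 14 mm thick, lying on the bench; it may lie where the bar lies on other days. Origin on its underside, x along its length.
- tub: Bystander: white lidded tub, 86 mm across, 100 mm high, standing on the bench. Origin under its centre.
- bowl: Bystander: terracotta bowl, 130 mm across, 60 mm high, standing on the bench on the pawl's side of the machine. Origin under its centre.
There are look-alikes about, which are no part of the job. Of the things that look like the bar, take the one that is nearest to the robot's base at the start.

How it is judged:
By the outcome, as a careful person would: the job done as asked, in the order asked, and still so for the second after the job is handed in, with the robot touching nothing.
It also fails if it takes over 72 s, if anything falls off the work surface, if the arm or the gripper's body presses on something with over 40 N, if the wrist force passes 120 N, or if a joint passes its speed limit or range.

ROBOT

A 6-joint arm with a two-finger parallel gripper is mounted at the origin on the work surface. World frame = base frame: x ahead of the robot, y to its left, z up, the work surface at z = 0. Lengths are in mm, angles in degrees, forces in N, time in s.
With the tool pointing down it reaches from about 350 to 850 mm from the base axis. Payload 8.1 kg.
Tool frame: the origin (TCP) lies at the very end of the fingers, on their centre line; the grasp point (between the pads) lies grip_depth behind it (grip_depth is the distance from the TCP to the grasp point, in mm); z points along the fingers, y is the direction in which the jaws open and shut (so a half turn about z gives the same grasp; the last joint's range is limited). The gripper opens to 85 mm and grips with 20 to 120 N. Pads are 22 mm wide; open, the fingers measure 114 mm over their backs; the gripper's body (76 mm by 85 mm) begins 54 mm behind the grasp point. The pads swing forward as they close: fully open they stand 13 mm farther back than shut.
Start: joints at [71.024, 7.471, 85.268, -0, 87.261, -4.893], TCP at [145.977, 581.976, 231.292] pointing down, gripper open.
Joint ranges: [-169.43, 169.43], [-51.17, 129.36], [1.28, 143.12], [-76.62, 256.62], [0, 156.53], [-152.29, 152.29]. Speed limits (degrees/s): [136.94, 136.94, 159.86, 180, 180, 180].

INTERFACE

Orientations are given as [roll, pitch, yaw] about the fixed x, y, z axes, in that order (R = Rz(yaw) Ry(pitch) Rx(roll)).
In Python, from bench import * gives the robot as it stands.
- The arm moves only by the tool step_arm, never from a script. Its argument "plan" is a list of rows, each an object of numbers: "grip": the finger opening in cm, from 0 to 8.54; "tx", "ty", "tz": the shift along the tool's x, y, z in cm; "ax", "ay", "az": the turn, a rotation vector about the tool's x, y, z in degrees. In form: [{"grip": .., "tx": .., "ty": .., "tz": .., "ax": .., "ay": .., "az": ..}, ...]. A call has 1 to 8 rows; each row shifts and turns the commanded pose from where the row before left it, along the tool's axes as they then stand; what a row does not reach is not made up. A row lasts 1/12 s, in which the tool goes at most 41.7 mm and 7.16 degrees, less where a joint would pass 70% of its speed; a pose out of reach is approached as far as the arm can. A call with a gripper value outside its range is refused whole. The fingers move at their own pace and stop on an object; "newtons" is the grip in N (left out, the last holds). Time passes only in rows, so rows that do not move let the fingers close. It gives the time, the measured TCP pose, the force and the opening at its end, in the units of the state.
- sense(): the state, without advancing time (a new reading comes with each control period).
- snapshot(name): name is "scene" or "side" or "wrist"; returns the picture (384x512x3 uint8, red, green, blue); there is no depth.
- camera_model(name): a dict with "intrinsics" (3x3 intrinsics, pixels), "pose" (4x4, takes a point from camera to world coordinates); the wrist camera has in their place "T_tool_cam" (4x4, takes a point from camera to tool coordinates, whose origin is the TCP and whose axes are the flange's). Camera axes: x right, y down, z forward; pixel columns grow to the right and rows downward; lengths in mm; the calibration is good to about 2 mm. A picture is of the moment at which its call begins: read the wrist's pose just before it. camera_model takes no time and is no camera call.
- hand_in(): hands the job in, once; it reports no verdict.
The state is a dict: "time": time; "joint_pos": joint angles; "qd": joint speeds; "joint_efforts": joint torques, N m; "tool_pos": TCP position; "tcp_rot": TCP orientation; "ft_force": force on the tool from outside, world axes, zero at the start; "wrist_torque": the same for the moment, N m; "finger_gap": finger opening in mm.
Only numpy, scipy, OpenCV 4.12 (cv2) and the standard library are available. Lean on these libraries where they do the work, as an engineer would, in place of code of your own. Each camera call takes 0.05 s, during which the arm holds its last target.

## Working session

There is one attempt and no reset: what is moved stays moved. The work goes in short steps, Python scripts to look and compute and a tool call to move; the robot and the scene stay as the last step left them, time stands still between calls to the robot, and variables do not carry over. Pictures are saved under pics/ and viewed, and the job is handed in when it is done.

Besides the shell and the picture viewer there is one more tool, called by a JSON object that holds its "fn" and its "kwargs". step_arm: Moves the arm, as the interface text tells. Its arguments: {"type":"object","properties":{"plan":{"type":"array","items":{"type":"object","properties":{"grip":{"type":"number"},"tx":{"type":"number"},"ty":{"type":"number"},"tz":{"type":"number"},"ax":{"type":"number"},"ay":{"type":"number"},"az":{"type":"number"}}}},"newtons":{"type":"number"}},"required":["plan"]}

```bash
ls; mkdir -p pics; python3 - <<'E'
from bench import *
import cv2, numpy as np
for n in ["scene","side","wrist"]:
    im=snapshot(n); cv2.imwrite(f"pics/{n}0.png",im[:,:,::-1])
    m=camera_model(n); print(n,{k:np.round(np.array(v),3).tolist() for k,v in m.items()})
s=sense(); print(s)
try: print(grip_depth)
except Exception as e: print(e)
E
```

```text
pics
scene {'intrinsics': [[449.595, 0.0, 254.146], [0.0, 449.595, 189.498], [0.0, 0.0, 1.0]], 'pose': [[0.574, 0.653, -0.494, 1247.293], [0.819, -0.446, 0.361, -599.402], [0.016, -0.612, -0.791, 1228.471], [0.0, 0.0, 0.0, 1.0]]}
side {'intrinsics': [[383.995, 0.0, 264.246], [0.0, 383.995, 191.733], [0.0, 0.0, 1.0]], 'pose': [[0.954, -0.217, 0.206, 273.237], [-0.299, -0.726, 0.619, -1007.375], [0.015, -0.652, -0.758, 1297.895], [0.0, 0.0, 0.0, 1.0]]}
wrist {'intrinsics': [[329.046, 0.0, 251.577], [0.0, 329.046, 192.265], [0.0, 0.0, 1.0]], 'T_tool_cam': [[-0.001, -0.957, -0.291, 73.621], [1.0, -0.0, -0.0, 0.778], [0.0, -0.291, 0.957, -143.192], [0.0, 0.0, 0.0, 1.0]]}
{'time': 0.15, 'joint_pos': array([ 7.10236196e+01,  7.50541541e+00,  8.53175184e+01,  8.94262433e-04,
        8.72624191e+01, -4.89318318e+00]), 'qd': array([-0.02440788, -0.04305881, -0.16386739,  0.04706209,  0.01153623,
        0.03274816]), 'joint_efforts': array([ 2.08782376e-04, -5.70064116e+01, -5.01159024e+01, -2.58284390e-04,
        9.47484048e-03,  1.94000830e-05]), 'tool_pos': array([145.82673019, 581.54896229, 230.45819404]), 'tcp_rot': array([-1.79915034e+02, -8.17037846e-03,  1.65916753e+02]), 'ft_force': array([0.11388944, 0.6814052 , 0.01678779]), 'wrist_torque': array([ 0.04779095, -0.00137383,  0.00783213]), 'finger_gap': 85.47152148217481}
18.700000000000003
```

View pics/scene0.png

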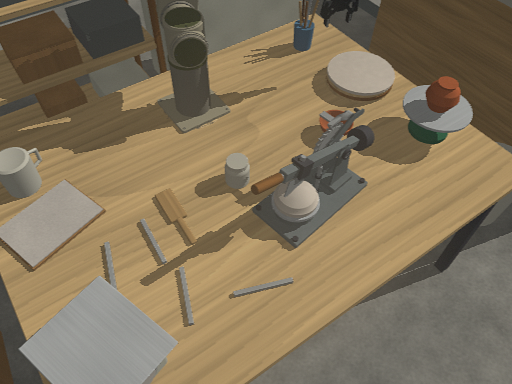

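View pics/side0.png

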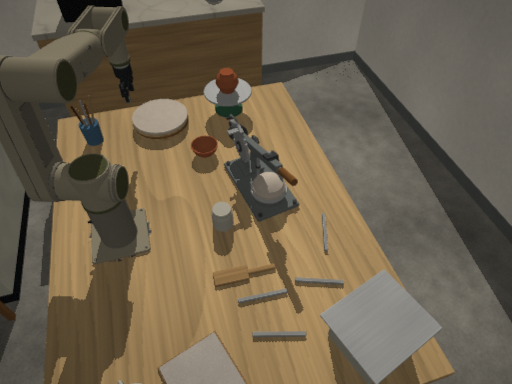

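View pics/wrist0.png

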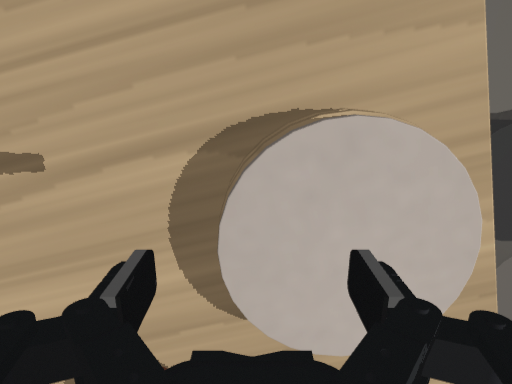

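The scene view shows the jolley at about (315,180), with four bar-like strips at (110,263), (152,241), (185,295) and (263,287). The beater is at (175,215), the tub at (237,170) and the bowl at (337,120). Next I'll zoom in and measure.

```bash
cat > h.py <<'E'
import numpy as np, cv2
from bench import *
from scipy.spatial.transform import Rotation as Rn
def ray(n,uv,tp=None):
    m=camera_model(n);K=np.array(m["intrinsics"]);P=np.array(m["pose"]) if n!="wrist" else tp@np.array(m["T_tool_cam"])
    d=P[:3,:3]@np.linalg.inv(K)@np.array([uv[0],uv[1],1.]);return P[:3,3],d/np.linalg.norm(d)
def onz(n,uv,z=0,tp=None):
    o,d=ray(n,uv,tp);return o+d*(z-o[2])/d[2]
def tri(a,ua,b,ub,tpa=None,tpb=None):
    o1,d1=ray(a,ua,tpa);o2,d2=ray(b,ub,tpb)
    A=np.stack([d1,-d2],1);t=np.linalg.lstsq(A,o2-o1,rcond=None)[0]
    p,q=o1+t[0]*d1,o2+t[1]*d2;return (p+q)/2,np.linalg.norm(p-q)
def proj(n,p,tp=None):
    m=camera_model(n);K=np.array(m["intrinsics"]);P=np.array(m["pose"]) if n!="wrist" else tp@np.array(m["T_tool_cam"])
    c=P[:3,:3].T@(np.asarray(p,float)-P[:3,3]);u=K@c;return u[:2]/u[2]
def pose(s=None):
    s=s or sense();T=np.eye(4);T[:3,:3]=Rn.from_euler('xyz',s["tcp_rot"],degrees=True).as_matrix();T[:3,3]=s["tool_pos"];return T
E
python3 - <<'E'
import cv2
a=cv2.imread("pics/scene0.png");b=cv2.imread("pics/side0.png")
r=lambda i,f:cv2.resize(i,None,fx=f,fy=f,interpolation=cv2.INTER_CUBIC)
cv2.imwrite("pics/c1.png",r(a[180:340,90:310],3.6)); cv2.imwrite("pics/c2.png",r(b[200:350,200:360],4))
cv2.imwrite("pics/c3.png",r(a[90:250,220:400],3.7)); cv2.imwrite("pics/c4.png",r(b[100:230,180:320],4.6))
E
```

```text
(no output)
```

View pics/c1.png

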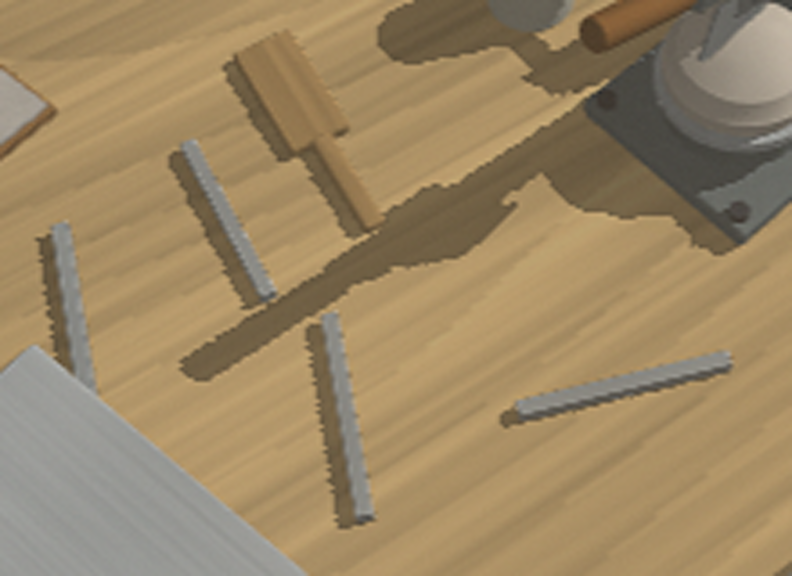

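View pics/c2.png

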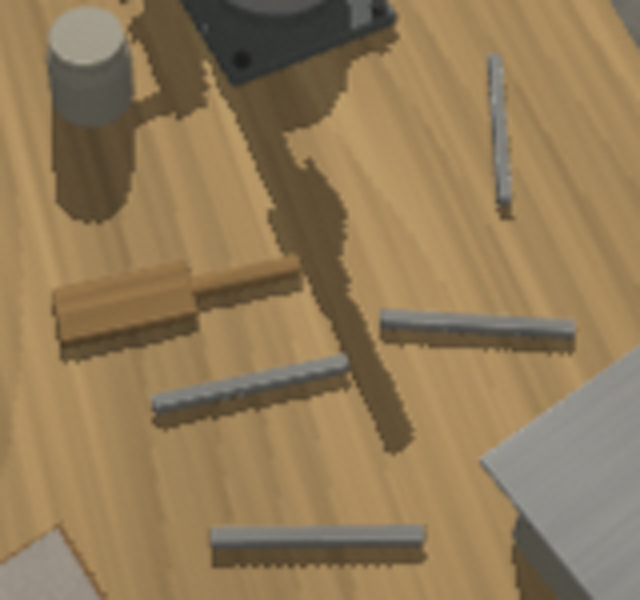

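View pics/c3.png

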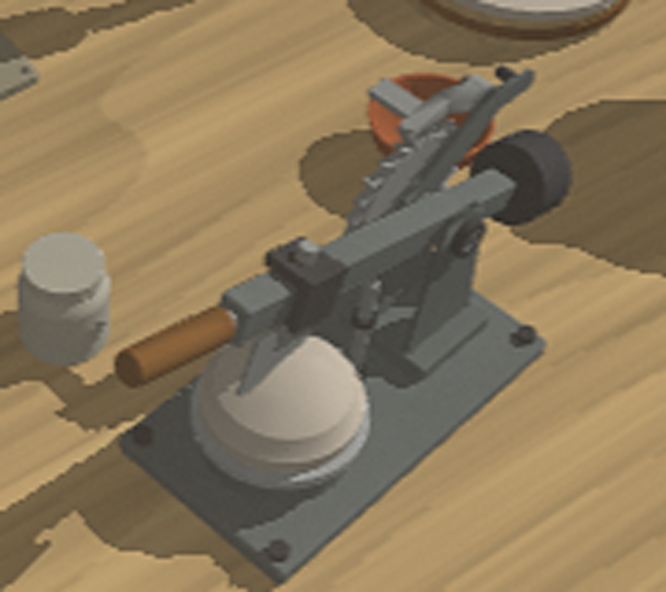

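View pics/c4.png

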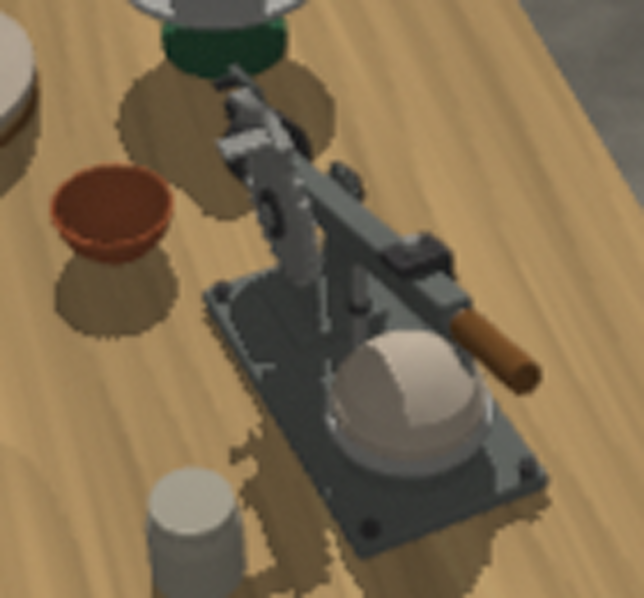

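```bash
python3 - <<'E'
from h import *
f1=lambda u,v:(90+u/3.6,180+v/3.6); f2=lambda u,v:(200+u/4,200+v/4)
f3=lambda u,v:(220+u/3.7,90+v/3.7); f4=lambda u,v:(180+u/4.6,100+v/4.6)
for n,f,L in [("scene",f1,dict(B=[(190,145),(268,295)],C=[(330,317),(365,516)],D=[(522,405),(730,356)])),
 ("side",f2,dict(A=[(211,533),(424,532)],B=[(153,403),(347,362)],C=[(381,317),(574,327)],D=[(493,60),(504,203)]))]:
  for k,(p,q) in L.items():
    a,b=onz(n,f(*p),14),onz(n,f(*q),14);c=(a+b)/2
    print(n,k,a.round()[:2],b.round()[:2],"c",c.round()[:2],"len",np.linalg.norm(a-b).round(),"dist",np.linalg.norm(c[:2]).round(),"yaw",np.degrees(np.arctan2(*(b-a)[1::-1])).round(1))
for n,f,L in [("scene",f3,[(122,437),(280,573),(545,343)]),("side",f4,[(362,550),(547,475),(206,292)])]:
  print(n,[onz(n,f(*p),22).round()[:2] for p in L])
# tub, bowl
print("tub",onz("scene",f3(65,260),100),onz("side",f4(193,500),100))
print("bowl",onz("scene",f3(432,118),60),onz("side",f4(112,212),60))
print("handle end tri",tri("scene",f3(132,365),"side",f4(528,375)))
print("beater",onz("side",f2(54,315),14),onz("side",f2(300,265),14))
E
```

```text
scene B [ 388. -414.] [ 562. -428.] c [ 475. -421.] len 174.0 dist 635.0 yaw -4.7
scene C [ 610. -395.] [ 774. -457.] c [ 692. -426.] len 176.0 dist 813.0 yaw -20.6
scene D [ 766. -307.] [ 827. -142.] c [ 797. -225.] len 176.0 dist 828.0 yaw 69.7
side A [ 399. -544.] [ 570. -595.] c [ 484. -570.] len 179.0 dist 748.0 yaw -16.8
side B [ 382. -418.] [ 560. -431.] c [ 471. -425.] len 178.0 dist 634.0 yaw -4.2
side C [ 605. -398.] [ 771. -459.] c [ 688. -429.] len 178.0 dist 811.0 yaw -20.2
side D [ 822. -152.] [ 763. -318.] c [ 792. -235.] len 175.0 dist 826.0 yaw -109.6
scene [array([554., -96.]), array([744., -66.]), array([689., 291.])]
side [array([ 553., -103.]), array([743., -69.]), array([496., 254.])]
tub [409.70634287 -58.76016449 100.        ] [412.12404965 -64.97466336 100.        ]
bowl [429.42392265 372.54803771  60.        ] [423.77275475 356.86811381  60.        ]
handle end tri (array([ 664.09732874, -169.31296173,  293.37096526]), np.float64(4.033510780505198))
beater [ 316.80265187 -308.26027009   14.        ] [ 550.21580502 -324.70316149   14.        ]
```

Candidates for the bar (scene pixels):
- A at (110,263), 748 mm from the base
- B at (152,241), 635 mm
- C at (185,295), 812 mm
- D at (263,287), 827 mm

B is the nearest. I'll check it in a close crop before grasping. First I'll check the jolley pose by projecting its known points into the pictures.

```bash
cat >> h.py <<'E'
try:
    J0=np.load("J.npy")  # x,y,yaw
except Exception: J0=np.array([603.7,197.9,9.3])
def JT(J=None):
    J=J0 if J is None else J
    T=np.eye(4);T[:3,:3]=Rn.from_euler('z',J[2],degrees=True).as_matrix();T[:2,3]=J[:2];return T
def jw(p,J=None): return (JT(J)@np.array([*p,1.]))[:3]
def wj(p,J=None): return (np.linalg.inv(JT(J))@np.array([*p,1.]))[:3]
def pawlpt(th,x=-70,d=0):  # underside centre of lug
    a=np.radians(166.7)-th; return np.array([x,84+78.1*np.cos(a),234+78.1*np.sin(a)])
def handle(q): return np.array([0,-345*np.cos(q),170+345*np.sin(q)])
E
python3 - <<'E'
from h import *
P={}
for sx in(-100,100):
  for y in(80,-290): P[f"b{sx}{y}"]=(sx,y,22)
for x in(-47,-93):
  for y in(-4,20): P[f"l{x}{y}"]=(x,y,252)
P["pin"]=(-47,84,234); P["h1"]=(0,-397.5*np.cos(.31),170+397.5*np.sin(.31)); P["h2"]=(0,-292.5*np.cos(.31),170+292.5*np.sin(.31));P["tr"]=(-46,0,170); P['mould']=(0,-190,123)
for n,x0,y0,x1,y1,f in[("scene",220,90,400,250,4),("side",180,100,320,230,5)]:
  im=cv2.imread(f"pics/{n}0.png")[y0:y1,x0:x1];im=cv2.resize(im,None,fx=f,fy=f,interpolation=cv2.INTER_CUBIC)
  for k,p in P.items():
    u=(proj(n,jw(p))+.5-[x0,y0])*f
    cv2.drawMarker(im,tuple(int(v) for v in u),(0,0,255),cv2.MARKER_CROSS,10,1);
  cv2.imwrite(f"pics/ov_{n}.png",im)
E
```

```text
(no output)
```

View pics/ov_scene.png

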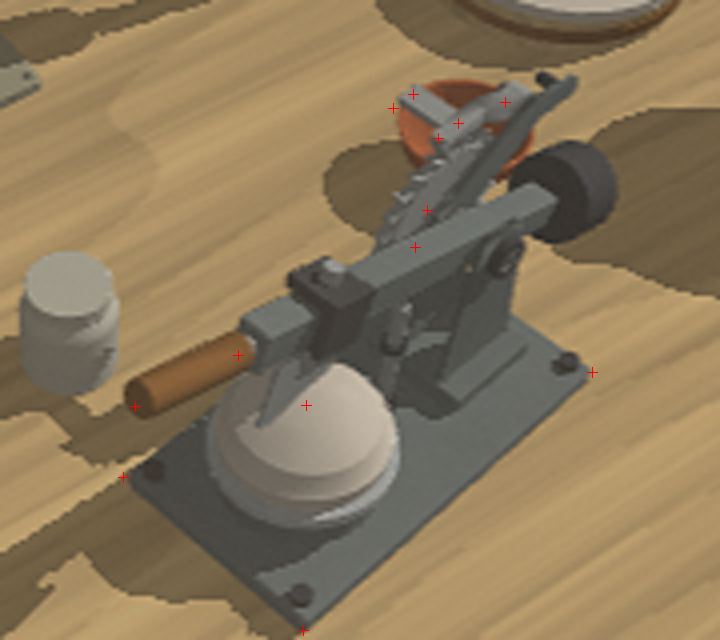

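View pics/ov_side.png

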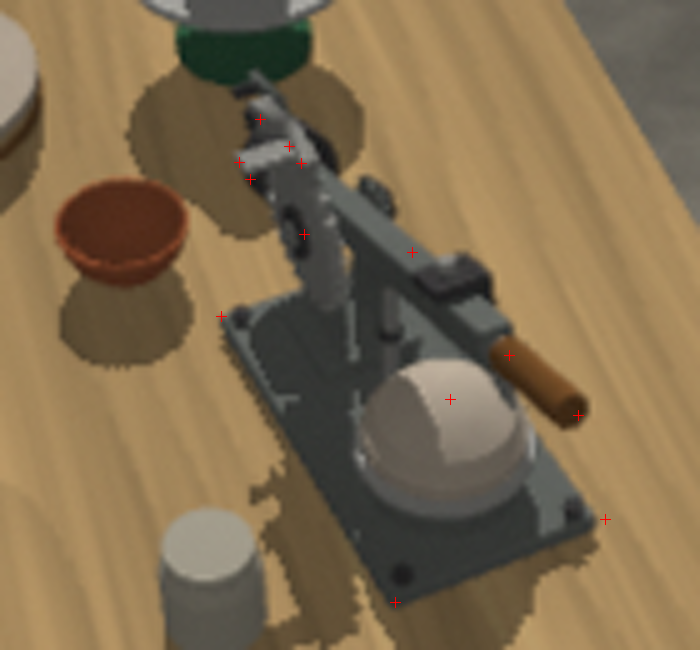

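```bash
python3 - <<'E'
from h import *
from scipy.optimize import least_squares
g=lambda u,v:np.array([220+u/4,90+v/4])-.5; s=lambda u,v:np.array([180+u/5,100+v/5])-.5
h1=(0,-397.5*np.cos(.31),170+397.5*np.sin(.31))
O=[("scene",(-100,-290,22),g(131,481)),("scene",(100,-290,22),g(305,626)),("scene",(100,80,22),g(591,374)),("scene",h1,g(141,398)),
("side",(-100,-290,22),s(399,601)),("side",(100,-290,22),s(598,524)),("side",(-100,80,22),s(222,322)),("side",h1,s(574,410))]
f=lambda J:np.concatenate([proj(n,jw(p,J))-u for n,p,u in O])
r=least_squares(f,J0,loss="soft_l1");print(r.x,f(r.x).reshape(-1,2).round(1).tolist())
np.save("J.npy",r.x)
J=r.x
print("handle",jw(handle(.31),J),"raised",jw(handle(.44),J),"lug",jw(pawlpt(0),J))
E
```

```text
[603.07867794 200.78725252   9.29167925] [[-1.3, -1.5], [0.1, 0.4], [0.9, -0.9], [-0.5, 1.4], [-1.1, -0.2], [1.0, -1.3], [-0.4, -1.6], [0.5, 0.6]]
handle [ 656.12734692 -123.45691531  275.24522957] raised [ 653.4768504  -107.2565458   316.94911545] lug [532.70630256 197.37484983 251.96688447]
```

```bash
cat >> h.py <<'E'
import json
def plan(pos,yaw,n,Rt=None,T=None):
    T=pose() if T is None else T
    Rt=Rn.from_euler('xyz',[180,0,yaw],degrees=True).as_matrix() if Rt is None else Rt
    rv=Rn.from_matrix(T[:3,:3].T@Rt).as_rotvec(degrees=True)/n
    p=T[:3,3].copy();R=T[:3,:3];st=(np.asarray(pos,float)-p)/n;rows=[]
    for i in range(n):
        d=R.T@st/10
        rows.append(dict(tx=round(d[0],2),ty=round(d[1],2),tz=round(d[2],2),ax=round(rv[0],2),ay=round(rv[1],2),az=round(rv[2],2)))
        R=R@Rn.from_rotvec(rv,degrees=True).as_matrix()
    for i in range(0,n,8):print(json.dumps(rows[i:i+8]).replace(' ',''))
def st():
    s=sense();print("t",round(s["time"],2),"p",s["tool_pos"].round(1),"rot",s["tcp_rot"].round(1),"F",s["ft_force"].round(1),"gap",round(s["finger_gap"],1),"q",s["joint_pos"].round(0))
E
python3 - <<'E'
from h import *
T=pose();T[2,3]+=220
plan([655,-122,440],99.3,24,T=T)
E
```

```text
[{"tx":-2.77,"ty":-2.33,"tz":0.05,"ax":-0.0,"ay":0.0,"az":2.78},{"tx":-2.88,"ty":-2.19,"tz":0.05,"ax":-0.0,"ay":0.0,"az":2.78},{"tx":-2.98,"ty":-2.05,"tz":0.05,"ax":-0.0,"ay":0.0,"az":2.78},{"tx":-3.08,"ty":-1.9,"tz":0.05,"ax":-0.0,"ay":0.0,"az":2.78},{"tx":-3.17,"ty":-1.75,"tz":0.05,"ax":-0.0,"ay":0.0,"az":2.78},{"tx":-3.25,"ty":-1.59,"tz":0.05,"ax":-0.0,"ay":0.0,"az":2.78},{"tx":-3.32,"ty":-1.44,"tz":0.05,"ax":-0.0,"ay":0.0,"az":2.78},{"tx":-3.39,"ty":-1.27,"tz":0.05,"ax":-0.0,"ay":0.0,"az":2.78}]
[{"tx":-3.45,"ty":-1.11,"tz":0.05,"ax":-0.0,"ay":0.0,"az":2.78},{"tx":-3.49,"ty":-0.94,"tz":0.04,"ax":-0.0,"ay":0.0,"az":2.78},{"tx":-3.54,"ty":-0.77,"tz":0.04,"ax":-0.0,"ay":0.0,"az":2.78},{"tx":-3.57,"ty":-0.6,"tz":0.04,"ax":-0.0,"ay":0.0,"az":2.78},{"tx":-3.59,"ty":-0.42,"tz":0.04,"ax":-0.0,"ay":0.0,"az":2.78},{"tx":-3.61,"ty":-0.25,"tz":0.04,"ax":-0.0,"ay":0.0,"az":2.78},{"tx":-3.62,"ty":-0.07,"tz":0.04,"ax":-0.0,"ay":0.0,"az":2.78},{"tx":-3.62,"ty":0.1,"tz":0.04,"ax":-0.0,"ay":0.0,"az":2.78}]
[{"tx":-3.61,"ty":0.28,"tz":0.04,"ax":-0.0,"ay":0.0,"az":2.78},{"tx":-3.59,"ty":0.45,"tz":0.04,"ax":-0.0,"ay":0.0,"az":2.78},{"tx":-3.56,"ty":0.62,"tz":0.04,"ax":-0.0,"ay":0.0,"az":2.78},{"tx":-3.53,"ty":0.8,"tz":0.04,"ax":-0.0,"ay":0.0,"az":2.78},{"tx":-3.49,"ty":0.97,"tz":0.04,"ax":-0.0,"ay":0.0,"az":2.78},{"tx":-3.44,"ty":1.13,"tz":0.04,"ax":-0.0,"ay":0.0,"az":2.78},{"tx":-3.38,"ty":1.3,"tz":0.04,"ax":-0.0,"ay":0.0,"az":2.78},{"tx":-3.31,"ty":1.46,"tz":0.04,"ax":-0.0,"ay":0.0,"az":2.78}]
```

{"fn": "step_arm", "kwargs": {"plan": [{"tz": -3.7},{"tz": -3.7},{"tz": -3.7},{"tz": -3.7},{"tz": -3.7},{"tz": -3.5}]}}

```text
invalid input
```

{"fn": "step_arm", "kwargs": {"plan": [{"grip": 8.5,"tx": 0,"ty": 0,"tz": -3.7,"ax": 0,"ay": 0,"az": 0},{"grip": 8.5,"tx": 0,"ty": 0,"tz": -3.7,"ax": 0,"ay": 0,"az": 0},{"grip": 8.5,"tx": 0,"ty": 0,"tz": -3.7,"ax": 0,"ay": 0,"az": 0},{"grip": 8.5,"tx": 0,"ty": 0,"tz": -3.7,"ax": 0,"ay": 0,"az": 0},{"grip": 8.5,"tx": 0,"ty": 0,"tz": -3.7,"ax": 0,"ay": 0,"az": 0},{"grip": 8.5,"tx": 0,"ty": 0,"tz": -3.5,"ax": 0,"ay": 0,"az": 0}], "newtons": 40}}

```text
time: 0.65
tool_pos: [145.9, 581.6, 453.2]
tcp_rot: [180.0, 0.0, 165.9]
ft_force: [-0.8, -0.0, 0.6]
finger_gap: 85.2
```

{"fn": "step_arm", "kwargs": {"plan": [{"grip": 8.5,"tx": -2.8,"ty": -2.3,"tz": 0,"ax": 0,"ay": 0,"az": 2.8},{"grip": 8.5,"tx": -2.9,"ty": -2.2,"tz": 0,"ax": 0,"ay": 0,"az": 2.8},{"grip": 8.5,"tx": -3,"ty": -2.1,"tz": 0,"ax": 0,"ay": 0,"az": 2.8},{"grip": 8.5,"tx": -3.1,"ty": -1.9,"tz": 0,"ax": 0,"ay": 0,"az": 2.8},{"grip": 8.5,"tx": -3.2,"ty": -1.8,"tz": 0,"ax": 0,"ay": 0,"az": 2.8},{"grip": 8.5,"tx": -3.2,"ty": -1.6,"tz": 0,"ax": 0,"ay": 0,"az": 2.8},{"grip": 8.5,"tx": -3.3,"ty": -1.4,"tz": 0,"ax": 0,"ay": 0,"az": 2.8},{"grip": 8.5,"tx": -3.4,"ty": -1.3,"tz": 0,"ax": 0,"ay": 0,"az": 2.8}]}}

```text
time: 1.32
tool_pos: [316.1, 344.8, 451.1]
tcp_rot: [-180.0, -0.0, 143.4]
ft_force: [0.1, 0.7, -0.8]
finger_gap: 84.9
```

{"fn": "step_arm", "kwargs": {"plan": [{"grip": 8.5,"tx": -3.4,"ty": -1.1,"tz": 0,"ax": 0,"ay": 0,"az": 2.8},{"grip": 8.5,"tx": -3.5,"ty": -0.9,"tz": 0,"ax": 0,"ay": 0,"az": 2.8},{"grip": 8.5,"tx": -3.5,"ty": -0.8,"tz": 0,"ax": 0,"ay": 0,"az": 2.8},{"grip": 8.5,"tx": -3.6,"ty": -0.6,"tz": 0,"ax": 0,"ay": 0,"az": 2.8},{"grip": 8.5,"tx": -3.6,"ty": -0.4,"tz": 0,"ax": 0,"ay": 0,"az": 2.8},{"grip": 8.5,"tx": -3.6,"ty": -0.2,"tz": 0,"ax": 0,"ay": 0,"az": 2.8},{"grip": 8.5,"tx": -3.6,"ty": 0,"tz": 0,"ax": 0,"ay": 0,"az": 2.8},{"grip": 8.5,"tx": -3.6,"ty": 0.1,"tz": 0,"ax": 0,"ay": 0,"az": 2.8}]}}

```text
time: 1.98
tool_pos: [485.5, 110.9, 451.1]
tcp_rot: [-180.0, -0.0, 121.0]
ft_force: [0.4, 0.7, -0.1]
finger_gap: 85.0
```

```bash
python3 - <<'E'
from h import *
st();T=pose();cv2.imwrite("pics/w1.png",snapshot("wrist")[:,:,::-1]);np.save("T_w1.npy",T)
plan([655,-122,400],99.3,9)
E
```

```text
t 1.98 p [485.5 110.9 451.1] rot [-180.   -0.  121.] F [ 0.4  0.7 -0.1] gap 85.0 q [  7.  -7.  77.   0. 110. -24.]
[{"tx":-3.12,"ty":0.31,"tz":0.56,"ax":-0.01,"ay":0.02,"az":2.36},{"tx":-3.11,"ty":0.44,"tz":0.56,"ax":-0.01,"ay":0.02,"az":2.36},{"tx":-3.09,"ty":0.57,"tz":0.56,"ax":-0.01,"ay":0.02,"az":2.36},{"tx":-3.06,"ty":0.69,"tz":0.56,"ax":-0.01,"ay":0.02,"az":2.36},{"tx":-3.03,"ty":0.82,"tz":0.56,"ax":-0.01,"ay":0.02,"az":2.36},{"tx":-2.99,"ty":0.94,"tz":0.56,"ax":-0.01,"ay":0.02,"az":2.36},{"tx":-2.95,"ty":1.07,"tz":0.56,"ax":-0.01,"ay":0.02,"az":2.36},{"tx":-2.91,"ty":1.19,"tz":0.55,"ax":-0.01,"ay":0.02,"az":2.36}]
[{"tx":-2.86,"ty":1.3,"tz":0.55,"ax":-0.01,"ay":0.02,"az":2.36}]
```

View pics/w1.png

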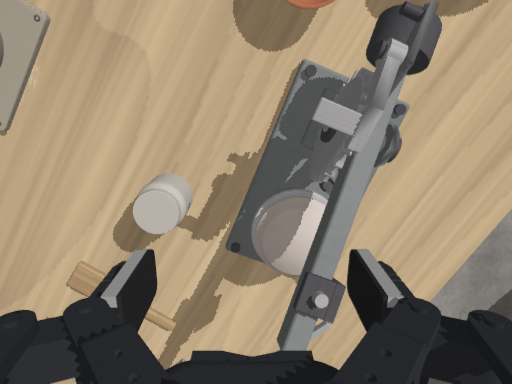

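The wrist view shows the jolley from above. The lug sticks out at about (335,112), and the base corners are near (307,60) and (228,245). I'll compare these with the fitted pose.

```bash
python3 - <<'E'
from h import *
T=np.load("T_w1.npy")
im=cv2.imread("pics/w1.png")
P=[(-100,80,22),(-100,-290,22),(100,80,22)]+[(x,y,260) for x in(-47,-93) for y in(-4,20)]+[(-47,84,234)]
f=5;x0,y0=220,20
c=cv2.resize(im[y0:140,x0:380],None,fx=f,fy=f,interpolation=cv2.INTER_CUBIC)
for p in P:
  u=proj("wrist",jw(p),T);print(p,u.round(1));u=(u+.5-[x0,y0])*f
  cv2.drawMarker(c,tuple(int(v) for v in u),(0,0,255),cv2.MARKER_CROSS,10,1)
cv2.imwrite("pics/w1c.png",c)
E
```

```text
(-100, 80, 22) [303.   57.7]
(-100, -290, 22) [223.8 250.3]
(100, 80, 22) [411.6 104.9]
(-47, -4, 260) [351.7 137.9]
(-47, 20, 260) [362.6 115.2]
(-93, -4, 260) [310.3 120.7]
(-93, 20, 260) [320.5  97.4]
(-47, 84, 234) [383.4  53.4]
```

View pics/w1c.png

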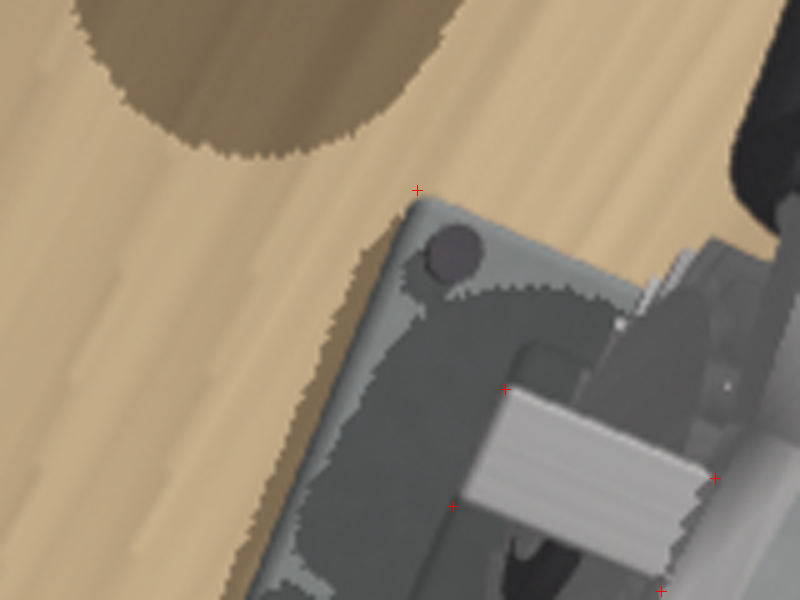

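{"fn": "step_arm", "kwargs": {"plan": [{"grip": 8.5,"tx": -3.1,"ty": 0.3,"tz": 0.5,"ax": 0,"ay": 0,"az": 2.4},{"grip": 8.5,"tx": -3.1,"ty": 0.4,"tz": 0.5,"ax": 0,"ay": 0,"az": 2.4},{"grip": 8.5,"tx": -3.1,"ty": 0.6,"tz": 0.6,"ax": 0,"ay": 0,"az": 2.4},{"grip": 8.5,"tx": -3.1,"ty": 0.7,"tz": 0.6,"ax": 0,"ay": 0,"az": 2.4},{"grip": 8.5,"tx": -3,"ty": 0.8,"tz": 0.6,"ax": 0,"ay": 0,"az": 2.4},{"grip": 8.5,"tx": -3,"ty": 0.9,"tz": 0.6,"ax": 0,"ay": 0,"az": 2.4},{"grip": 8.5,"tx": -2.9,"ty": 1.1,"tz": 0.6,"ax": 0,"ay": 0,"az": 2.4},{"grip": 8.5,"tx": -2.9,"ty": 1.2,"tz": 0.6,"ax": 0,"ay": 0,"az": 2.4}]}}

```text
time: 2.7
tool_pos: [634.9, -89.7, 404.5]
tcp_rot: [-180.0, -0.0, 101.8]
ft_force: [-0.2, 0.4, 0.5]
finger_gap: 85.0
```

The prediction matches the lug within about 2 mm. I'll take a look at the handle before descending.

```bash
python3 - <<'E'
from h import *
st();T=pose();cv2.imwrite("pics/w2.png",snapshot("wrist")[:,:,::-1])
for r in(292.5,345,397.5): print(r,proj("wrist",jw((0,-r*np.cos(.31),170+r*np.sin(.31))),T).round())
plan([656,-123.5,340],99.3,2);
E
```

```text
t 2.7 p [634.9 -89.7 404.5] rot [-180.    -0.   101.8] F [-0.2  0.4  0.5] gap 85.0 q [-13.  14.  60.   0. 106. -24.]
292.5 [269. 165.]
345 [266. 224.]
397.5 [264. 283.]
[{"tx":-1.62,"ty":0.68,"tz":3.02,"ax":-0.13,"ay":0.01,"az":1.05},{"tx":-1.61,"ty":0.71,"tz":3.02,"ax":-0.13,"ay":0.01,"az":1.05}]
```

View pics/w2.png

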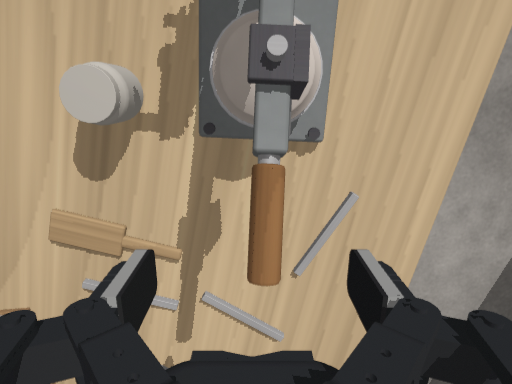

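The handle runs from (268,165) to (264,283), exactly as predicted. I'll descend and grip.

{"fn": "step_arm", "kwargs": {"plan": [{"grip": 8.5,"tx": -1.6,"ty": 0.7,"tz": 2,"ax": 0,"ay": 0,"az": 1.3},{"grip": 8.5,"tx": -1.6,"ty": 0.7,"tz": 2,"ax": 0,"ay": 0,"az": 1.2},{"grip": 8.5,"tx": 0,"ty": 0,"tz": 3,"ax": 0,"ay": 0,"az": 0},{"grip": 8.5,"tx": 0,"ty": 0,"tz": 3,"ax": 0,"ay": 0,"az": 0},{"grip": 8.5,"tx": 0,"ty": 0,"tz": 2.5,"ax": 0,"ay": 0,"az": 0},{"grip": 8.5,"tx": 0,"ty": 0,"tz": 2.2,"ax": 0,"ay": 0,"az": 0},{"grip": 8.5,"tx": 0,"ty": 0,"tz": 0,"ax": 0,"ay": 0,"az": 0}]}}

```text
time: 3.33
tool_pos: [651.4, -116.3, 251.1]
tcp_rot: [-179.5, -0.2, 99.4]
ft_force: [-1.0, 0.6, -2.3]
finger_gap: 84.6
```

{"fn": "step_arm", "kwargs": {"plan": [{"grip": 5,"tx": 0,"ty": 0,"tz": 0,"ax": 0,"ay": 0,"az": 0},{"grip": 4,"tx": 0,"ty": 0,"tz": 0,"ax": 0,"ay": 0,"az": 0},{"grip": 2.5,"tx": 0,"ty": 0,"tz": 0,"ax": 0,"ay": 0,"az": 0},{"grip": 2.5,"tx": 0,"ty": 0,"tz": 0,"ax": 0,"ay": 0,"az": 0},{"grip": 2.5,"tx": 0,"ty": 0,"tz": 0,"ax": 0,"ay": 0,"az": 0},{"grip": 2.5,"tx": 0,"ty": 0,"tz": 0,"ax": 0,"ay": 0,"az": 0}], "newtons": 40}}

```text
time: 3.83
tool_pos: [654.0, -117.7, 260.2]
tcp_rot: [180.0, 0.1, 99.4]
ft_force: [-5.2, -1.8, 3.7]
finger_gap: 28.9
```

```bash
cat >> h.py <<'E'
def arc(T,dq):
    A=Rn.from_rotvec(JT()[:3,0]*-dq).as_matrix();c=jw((0,0,170));N=T.copy();N[:3,:3]=A@T[:3,:3];N[:3,3]=c+A@(T[:3,3]-c);return N
E
python3 - <<'E'
from h import *
st();T=pose();print(wj(T[:3,3]));N=arc(T,.13);plan(N[:3,3],0,10,Rt=N[:3,:3])
E
```

```text
t 3.83 p [ 654.  -117.7  260.2] rot [1.80e+02 1.00e-01 9.94e+01] F [-5.2 -1.8  3.7] gap 28.9 q [-15.  17.  71.  -0.  92. -24.]
[  -1.16674571 -322.51869449  260.165751  ]
[{"tx":0.14,"ty":0.0,"tz":-0.41,"ax":0.0,"ay":-0.74,"az":-0.0},{"tx":0.14,"ty":0.0,"tz":-0.41,"ax":0.0,"ay":-0.74,"az":-0.0},{"tx":0.13,"ty":0.0,"tz":-0.41,"ax":0.0,"ay":-0.74,"az":-0.0},{"tx":0.13,"ty":0.0,"tz":-0.42,"ax":0.0,"ay":-0.74,"az":-0.0},{"tx":0.12,"ty":0.0,"tz":-0.42,"ax":0.0,"ay":-0.74,"az":-0.0},{"tx":0.12,"ty":0.0,"tz":-0.42,"ax":0.0,"ay":-0.74,"az":-0.0},{"tx":0.11,"ty":0.0,"tz":-0.42,"ax":0.0,"ay":-0.74,"az":-0.0},{"tx":0.11,"ty":0.0,"tz":-0.42,"ax":0.0,"ay":-0.74,"az":-0.0}]
[{"tx":0.1,"ty":0.0,"tz":-0.42,"ax":0.0,"ay":-0.74,"az":-0.0},{"tx":0.09,"ty":0.0,"tz":-0.42,"ax":0.0,"ay":-0.74,"az":-0.0}]
```

{"fn": "step_arm", "kwargs": {"plan": [{"grip": 2.5,"tx": 0.14,"ty": 0,"tz": -0.41,"ax": 0,"ay": -0.74,"az": 0},{"grip": 2.5,"tx": 0.14,"ty": 0,"tz": -0.41,"ax": 0,"ay": -0.74,"az": 0},{"grip": 2.5,"tx": 0.13,"ty": 0,"tz": -0.41,"ax": 0,"ay": -0.74,"az": 0},{"grip": 2.5,"tx": 0.13,"ty": 0,"tz": -0.42,"ax": 0,"ay": -0.74,"az": 0},{"grip": 2.5,"tx": 0.12,"ty": 0,"tz": -0.42,"ax": 0,"ay": -0.74,"az": 0},{"grip": 2.5,"tx": 0.12,"ty": 0,"tz": -0.42,"ax": 0,"ay": -0.74,"az": 0},{"grip": 2.5,"tx": 0.11,"ty": 0,"tz": -0.42,"ax": 0,"ay": -0.74,"az": 0},{"grip": 2.5,"tx": 0.11,"ty": 0,"tz": -0.42,"ax": 0,"ay": -0.74,"az": 0}]}}

```text
time: 4.5
tool_pos: [652.3, -107.5, 291.5]
tcp_rot: [-180.0, 6.1, 99.3]
ft_force: [0.1, -7.4, -4.8]
finger_gap: 28.5
```

{"fn": "step_arm", "kwargs": {"plan": [{"grip": 2.5,"tx": 0.1,"ty": 0,"tz": -0.42,"ax": 0,"ay": -0.74,"az": 0},{"grip": 2.5,"tx": 0.1,"ty": 0,"tz": -0.42,"ax": 0,"ay": -0.74,"az": 0},{"grip": 2.5,"tx": 0,"ty": 0,"tz": 0,"ax": 0,"ay": 0,"az": 0},{"grip": 2.5,"tx": 0,"ty": 0,"tz": 0,"ax": 0,"ay": 0,"az": 0}]}}

```text
time: 4.83
tool_pos: [651.7, -103.8, 300.5]
tcp_rot: [180.0, 7.5, 99.4]
ft_force: [-3.4, -4.9, 1.1]
finger_gap: 28.4
```

```bash
python3 - <<'E'
from h import *
st();T=pose();p=wj(T[:3,3]-T[:3,2]*18.7);print(p,"angle",np.arctan2(p[2]-170,-p[1]))
E
```

```text
t 4.83 p [ 651.7 -103.8  300.5] rot [180.    7.5  99.4] F [-3.4 -4.9  1.1] gap 28.4 q [-10.  14.  71.  -7.  92. -19.]
[  -1.16028942 -306.02253533  319.05448255] angle 0.453250434226
```

The arm is raised by 0.127 rad. Now I'll open the gripper and retreat.

{"fn": "step_arm", "kwargs": {"plan": [{"grip": 4,"tx": 0,"ty": 0,"tz": 0,"ax": 0,"ay": 0,"az": 0},{"grip": 6,"tx": 0,"ty": 0,"tz": 0,"ax": 0,"ay": 0,"az": 0},{"grip": 8.5,"tx": 0,"ty": 0,"tz": 0,"ax": 0,"ay": 0,"az": 0},{"grip": 8.5,"tx": 0,"ty": 0,"tz": 0,"ax": 0,"ay": 0,"az": 0},{"grip": 8.5,"tx": 0,"ty": 0,"tz": -2.5,"ax": 0,"ay": 0,"az": 0},{"grip": 8.5,"tx": 0,"ty": 0,"tz": -3.5,"ax": 0,"ay": 0,"az": 0},{"grip": 8.5,"tx": 0,"ty": 0,"tz": -3.5,"ax": 0,"ay": 3.7,"az": 0},{"grip": 8.5,"tx": 0,"ty": 0,"tz": -2.5,"ax": 0,"ay": 3.8,"az": 0}]}}

```text
time: 5.5
tool_pos: [649.7, -87.0, 422.7]
tcp_rot: [179.8, -0.2, 99.6]
ft_force: [1.6, 0.4, 0.8]
finger_gap: 84.9
```

```bash
python3 - <<'E'
from h import *
st();T=pose();im=snapshot("wrist");cv2.imwrite("pics/w3.png",im[:,:,::-1])
for q in(.31,.44):
  for r in(292.5,397.5): print(q,r,proj("wrist",jw((0,-r*np.cos(q),170+r*np.sin(q))),T).round())
print(onz("wrist",(100,100),0,T))
plan([473,-423,200],-4.5,16)
E
```

```text
t 5.5 p [649.7 -87.  422.7] rot [179.8  -0.2  99.6] F [1.6 0.4 0.8] gap 84.9 q [-12.  17.  55.   0. 108. -22.]
0.31 292.5 [251. 161.]
0.31 397.5 [250. 272.]
0.44 292.5 [251. 153.]
0.44 397.5 [250. 283.]
[393.98797303 -65.81658882   0.        ]
[{"tx":-1.88,"ty":-1.45,"tz":1.4,"ax":0.01,"ay":-0.04,"az":6.5},{"tx":-2.03,"ty":-1.23,"tz":1.4,"ax":0.01,"ay":-0.04,"az":6.5},{"tx":-2.16,"ty":-0.99,"tz":1.4,"ax":0.01,"ay":-0.04,"az":6.5},{"tx":-2.25,"ty":-0.74,"tz":1.41,"ax":0.01,"ay":-0.04,"az":6.5},{"tx":-2.32,"ty":-0.48,"tz":1.41,"ax":0.01,"ay":-0.04,"az":6.5},{"tx":-2.36,"ty":-0.21,"tz":1.41,"ax":0.01,"ay":-0.04,"az":6.5},{"tx":-2.37,"ty":0.06,"tz":1.41,"ax":0.01,"ay":-0.04,"az":6.5},{"tx":-2.34,"ty":0.32,"tz":1.41,"ax":0.01,"ay":-0.04,"az":6.5}]
[{"tx":-2.29,"ty":0.59,"tz":1.42,"ax":0.01,"ay":-0.04,"az":6.5},{"tx":-2.21,"ty":0.84,"tz":1.42,"ax":0.01,"ay":-0.04,"az":6.5},{"tx":-2.1,"ty":1.09,"tz":1.42,"ax":0.01,"ay":-0.04,"az":6.5},{"tx":-1.96,"ty":1.32,"tz":1.42,"ax":0.01,"ay":-0.04,"az":6.5},{"tx":-1.8,"ty":1.53,"tz":1.42,"ax":0.01,"ay":-0.04,"az":6.5},{"tx":-1.61,"ty":1.73,"tz":1.42,"ax":0.01,"ay":-0.04,"az":6.5},{"tx":-1.41,"ty":1.9,"tz":1.42,"ax":0.01,"ay":-0.04,"az":6.5},{"tx":-1.18,"ty":2.04,"tz":1.42,"ax":0.01,"ay":-0.04,"az":6.5}]
```

View pics/w3.png

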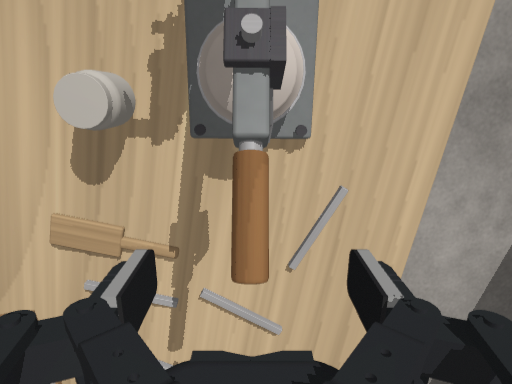

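The handle now spans (250,150) to (250,283), which matches 0.44 rad, and it has stayed there. Next I'll go over bar B, level first and then down.

{"fn": "step_arm", "kwargs": {"plan": [{"grip": 8.5,"tx": -1.9,"ty": -1.5,"tz": 0,"ax": 0,"ay": 0,"az": 6.5},{"grip": 8.5,"tx": -2,"ty": -1.2,"tz": 0,"ax": 0,"ay": 0,"az": 6.5},{"grip": 8.5,"tx": -2.2,"ty": -1,"tz": 0,"ax": 0,"ay": 0,"az": 6.5},{"grip": 8.5,"tx": -2.3,"ty": -0.7,"tz": 0,"ax": 0,"ay": 0,"az": 6.5},{"grip": 8.5,"tx": -2.3,"ty": -0.5,"tz": 0,"ax": 0,"ay": 0,"az": 6.5},{"grip": 8.5,"tx": -2.4,"ty": -0.2,"tz": 0,"ax": 0,"ay": 0,"az": 6.5},{"grip": 8.5,"tx": -2.4,"ty": 0,"tz": 0,"ax": 0,"ay": 0,"az": 6.5},{"grip": 8.5,"tx": -2.3,"ty": 0.3,"tz": 0,"ax": 0,"ay": 0,"az": 6.5}]}}

```text
time: 6.22
tool_pos: [558.5, -257.8, 418.2]
tcp_rot: [-179.9, -0.1, 47.1]
ft_force: [0.1, -0.1, 0.2]
finger_gap: 85.2
```

{"fn": "step_arm", "kwargs": {"plan": [{"grip": 8.5,"tx": -2.3,"ty": 0.6,"tz": 2,"ax": 0,"ay": 0,"az": 6.5},{"grip": 8.5,"tx": -2.2,"ty": 0.8,"tz": 3,"ax": 0,"ay": 0,"az": 6.5},{"grip": 8.5,"tx": -2.1,"ty": 1.1,"tz": 3,"ax": 0,"ay": 0,"az": 6.5},{"grip": 8.5,"tx": -2,"ty": 1.3,"tz": 3,"ax": 0,"ay": 0,"az": 6.5},{"grip": 8.5,"tx": -1.8,"ty": 1.5,"tz": 3,"ax": 0,"ay": 0,"az": 6.5},{"grip": 8.5,"tx": -1.6,"ty": 1.7,"tz": 3,"ax": 0,"ay": 0,"az": 6.5},{"grip": 8.5,"tx": -1.4,"ty": 1.9,"tz": 3,"ax": 0,"ay": 0,"az": 6.5},{"grip": 8.5,"tx": -1.2,"ty": 2,"tz": 2,"ax": 0,"ay": 0,"az": 6.5}]}}

```text
time: 6.88
tool_pos: [467.6, -422.0, 194.3]
tcp_rot: [-179.8, 0.2, -4.9]
ft_force: [0.9, 0.1, 0.2]
finger_gap: 85.1
```

```bash
python3 - <<'E'
from h import *
st();T=pose();im=snapshot("wrist");cv2.imwrite("pics/w4.png",im[:,:,::-1]);np.save("T_w4.npy",T)
E
```

```text
t 6.88 p [ 467.6 -422.   194.3] rot [-179.8    0.2   -4.9] F [0.9 0.1 0.2] gap 85.1 q [-47.  13.  83.   0.  84.  48.]
```

View pics/w4.png

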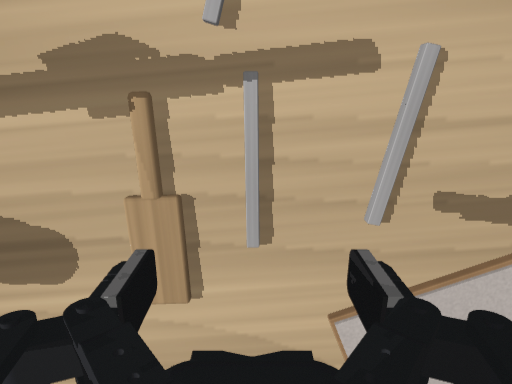

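The view shows bar B running from (251,76) to (253,246), with the beater at (158,200). A second strip, A, lies at (402,135). Close crop and measurement next.

```bash
python3 - <<'E'
from h import *
T=np.load("T_w4.npy");im=cv2.imread("pics/w4.png")
cv2.imwrite("pics/w4c.png",cv2.resize(im[40:260,190:310],None,fx=2.7,fy=2.7,interpolation=cv2.INTER_CUBIC))
hsv=cv2.cvtColor(im,cv2.COLOR_BGR2HSV);m=((hsv[...,1]<45)&(hsv[...,2]>60)).astype(np.uint8)
m[:,:210]=0;m[:,300:]=0;m[:50]=0;m[255:]=0
n,l,s,c=cv2.connectedComponentsWithStats(m);k=1+np.argmax(s[1:,4]);print(s[k])
r=cv2.minAreaRect(np.argwhere(l==k)[:,::-1].astype(np.float32));b=cv2.boxPoints(r);print(r,b.round(1).tolist())
b=b[np.argsort(b[:,1])];a=onz("wrist",b[:2].mean(0),14,T);e=onz("wrist",b[2:].mean(0),14,T)
print(a,e,np.linalg.norm(a-e),(a+e)/2,np.degrees(np.arctan2(*(a-e)[1::-1])))
E
```

```text
[ 243   71   17  177 2427]
((251.63973999023438, 158.9871826171875), (176.20474243164062, 14.357128143310547), 88.85424041748047) [[242.6999969482422, 71.0], [257.1000061035156, 70.80000305175781], [260.6000061035156, 246.89999389648438], [246.1999969482422, 247.1999969482422]]
[ 560.5272633  -427.02146545   14.        ] [ 381.51533426 -415.14175953   14.        ] 179.4056803800298 [ 471.02129878 -421.08161249   14.        ] -3.7967326664636447
```

View pics/w4c.png

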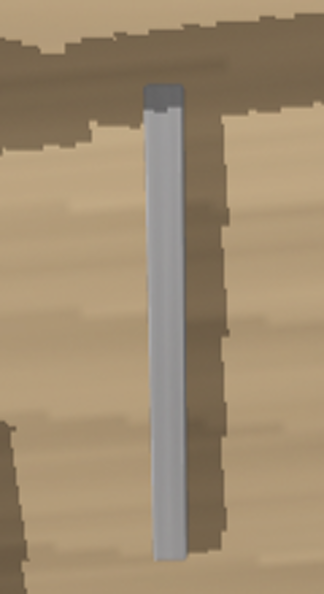

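It's a plain square bar, 179 mm long, centred at (471,-421) with yaw -3.8°. I'll grasp it 20 mm toward its near (-x) end, leaving about 110 mm free.

```bash
python3 - <<'E'
from h import *
plan([451,-419.8,40],-3.8,6)
E
```

```text
[{"tx":-0.2,"ty":-0.04,"tz":2.5,"ax":-0.05,"ay":0.08,"az":-0.29},{"tx":-0.2,"ty":-0.04,"tz":2.5,"ax":-0.05,"ay":0.08,"az":-0.29},{"tx":-0.21,"ty":-0.05,"tz":2.5,"ax":-0.05,"ay":0.08,"az":-0.29},{"tx":-0.21,"ty":-0.05,"tz":2.5,"ax":-0.05,"ay":0.08,"az":-0.29},{"tx":-0.21,"ty":-0.05,"tz":2.5,"ax":-0.05,"ay":0.08,"az":-0.29},{"tx":-0.22,"ty":-0.06,"tz":2.5,"ax":-0.05,"ay":0.08,"az":-0.29}]
```

{"fn": "step_arm", "kwargs": {"plan": [{"grip": 8.5,"tx": 0,"ty": 0,"tz": 0,"ax": 0,"ay": 0,"az": 0},{"grip": 8.5,"tx": 0,"ty": 0,"tz": 0,"ax": 0,"ay": 0,"az": 0}]}}

```text
time: 7.1
tool_pos: [469.0, -422.1, 197.8]
tcp_rot: [-179.9, 0.0, -4.5]
ft_force: [0.4, 0.2, 0.8]
finger_gap: 84.8
```

```bash
python3 - <<'E'
from h import *
st();plan([451,-419.8,40],-3.8,1)
E
```

```text
t 7.1 p [ 469.  -422.1  197.8] rot [-179.9    0.    -4.5] F [0.4 0.2 0.8] gap 84.8 q [-47.  13.  82.   0.  85.  48.]
[{"tx":-1.8,"ty":-0.05,"tz":15.78,"ax":-0.14,"ay":0.04,"az":-0.74}]
```

{"fn": "step_arm", "kwargs": {"plan": [{"grip": 8.5,"tx": -0.6,"ty": 0,"tz": 3.5,"ax": 0,"ay": 0,"az": -0.3},{"grip": 8.5,"tx": -0.6,"ty": 0,"tz": 4,"ax": 0,"ay": 0,"az": -0.3},{"grip": 7,"tx": -0.6,"ty": 0,"tz": 4,"ax": 0,"ay": 0,"az": -0.1},{"grip": 6,"tx": 0,"ty": 0,"tz": 3,"ax": 0,"ay": 0,"az": 0},{"grip": 5,"tx": 0,"ty": 0,"tz": 1.3,"ax": 0,"ay": 0,"az": 0},{"grip": 5,"tx": 0,"ty": 0,"tz": 0,"ax": 0,"ay": 0,"az": 0},{"grip": 5,"tx": 0,"ty": 0,"tz": 0,"ax": 0,"ay": 0,"az": 0}]}}

```text
time: 7.68
tool_pos: [452.5, -420.7, 41.7]
tcp_rot: [-180.0, -0.1, -3.8]
ft_force: [0.2, 0.9, 0.5]
finger_gap: 50.1
```

```bash
python3 - <<'E'
from h import *
st();T=pose();im=snapshot("wrist");cv2.imwrite("pics/w5.png",im[:,:,::-1]);plan([451,-419.8,4],-3.8,1)
E
```

```text
t 7.68 p [ 452.5 -420.7   41.7] rot [-1.8e+02 -1.0e-01 -3.8e+00] F [0.2 0.9 0.5] gap 50.1 q [-48.  19.  92.   0.  69.  46.]
[{"tx":-0.24,"ty":-0.18,"tz":3.91,"ax":0.07,"ay":-0.16,"az":-0.01}]
```

View pics/w5.png

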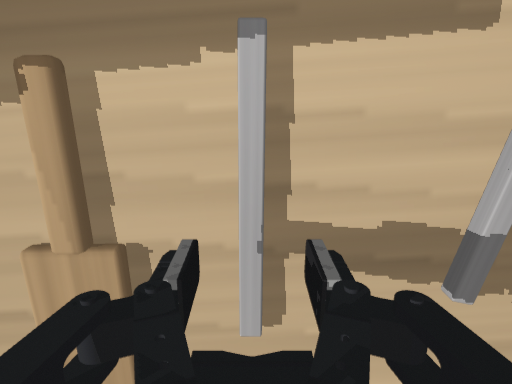

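The bar is centred between the fingers: bar at u≈252, fingers at 195 and 308. The jaw plane crosses it near row 270. I'll descend and close.

{"fn": "step_arm", "kwargs": {"plan": [{"grip": 5,"tx": 0,"ty": 0,"tz": 1.5,"ax": 0,"ay": 0,"az": 0},{"grip": 4,"tx": 0,"ty": 0,"tz": 1.5,"ax": 0,"ay": 0,"az": 0},{"grip": 4,"tx": 0,"ty": 0,"tz": 0.8,"ax": 0,"ay": 0,"az": 0},{"grip": 4,"tx": 0,"ty": 0,"tz": 0,"ax": 0,"ay": 0,"az": 0},{"grip": 4,"tx": 0,"ty": 0,"tz": 0,"ax": 0,"ay": 0,"az": 0}]}}

```text
time: 8.15
tool_pos: [451.9, -421.0, 3.5]
tcp_rot: [-180.0, -0.1, -3.9]
ft_force: [-0.1, 0.1, -0.3]
finger_gap: 39.9
```

{"fn": "step_arm", "kwargs": {"plan": [{"grip": 2,"tx": 0,"ty": 0,"tz": 0,"ax": 0,"ay": 0,"az": 0},{"grip": 1,"tx": 0,"ty": 0,"tz": 0,"ax": 0,"ay": 0,"az": 0},{"grip": 1,"tx": 0,"ty": 0,"tz": 0,"ax": 0,"ay": 0,"az": 0},{"grip": 1,"tx": 0,"ty": 0,"tz": 0,"ax": 0,"ay": 0,"az": 0},{"grip": 1,"tx": 0,"ty": 0,"tz": 0,"ax": 0,"ay": 0,"az": 0}], "newtons": 90}}

```text
time: 8.57
tool_pos: [452.0, -421.3, 3.8]
tcp_rot: [180.0, -0.1, -3.9]
ft_force: [-0.7, 1.9, 5.8]
finger_gap: 11.4
```

{"fn": "step_arm", "kwargs": {"plan": [{"grip": 1,"tx": 0,"ty": 0,"tz": -1,"ax": 0,"ay": 0,"az": 0},{"grip": 1,"tx": 0,"ty": 0,"tz": -2,"ax": 0,"ay": 0,"az": 0},{"grip": 1,"tx": 0,"ty": 0,"tz": -3,"ax": 0,"ay": 0,"az": 0},{"grip": 1,"tx": 0,"ty": 0,"tz": -3,"ax": 0,"ay": 0,"az": 0},{"grip": 1,"tx": 0,"ty": 0,"tz": 0,"ax": 0,"ay": 0,"az": 0},{"grip": 1,"tx": 0,"ty": 0,"tz": 0,"ax": 0,"ay": 0,"az": 0}]}}

```text
time: 9.07
tool_pos: [452.5, -422.1, 95.3]
tcp_rot: [179.9, -0.2, -3.9]
ft_force: [0.4, 0.0, -1.9]
finger_gap: 11.3
```

```bash
python3 - <<'E'
from h import *
st();T=pose();im=snapshot("wrist");cv2.imwrite("pics/w6.png",im[:,:,::-1])
# predicted tip top corners: tool frame
g=T[:3,3]
for dz in(-3.8,10.2): print(dz,proj("wrist",g+T[:3,0]*109-T[:3,2]*dz,T).round(1))
E
```

```text
t 9.07 p [ 452.5 -422.1   95.3] rot [179.9  -0.2  -3.9] F [ 0.4  0.  -1.9] gap 11.3 q [-48.  16.  90.   0.  74.  46.]
-3.8 [253.2   2.3]
10.2 [253.4  -7.9]
```

View pics/w6.png

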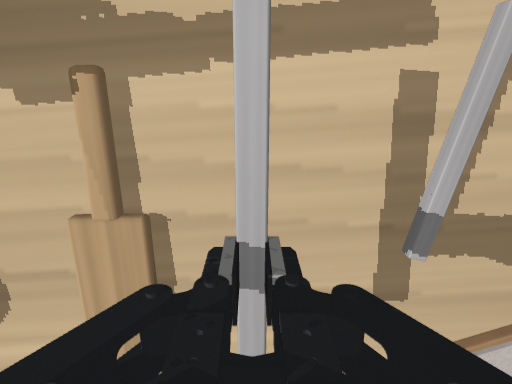

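```bash
python3 - <<'E'
from h import *
st();t=jw((-165,-70,225));print(t);T=pose();T[2,3]=225;plan(t,9.3,16,T=T)
E
```

```text
t 9.12 p [ 451.4 -420.8   92.9] rot [-180.    -0.    -3.9] F [-0.7 -0.3 -3.7] gap 11.4 q [-48.  16.  90.   0.  74.  46.]
[451.54584935 105.06472716 225.        ]
[{"tx":-0.22,"ty":-3.28,"tz":0.0,"ax":-0.0,"ay":-0.0,"az":-0.82},{"tx":-0.17,"ty":-3.28,"tz":0.0,"ax":-0.0,"ay":-0.0,"az":-0.82},{"tx":-0.13,"ty":-3.28,"tz":0.0,"ax":-0.0,"ay":-0.0,"az":-0.82},{"tx":-0.08,"ty":-3.29,"tz":0.0,"ax":-0.0,"ay":-0.0,"az":-0.82},{"tx":-0.03,"ty":-3.29,"tz":0.0,"ax":-0.0,"ay":-0.0,"az":-0.82},{"tx":0.01,"ty":-3.29,"tz":0.0,"ax":-0.0,"ay":-0.0,"az":-0.82},{"tx":0.06,"ty":-3.29,"tz":0.0,"ax":-0.0,"ay":-0.0,"az":-0.82},{"tx":0.11,"ty":-3.28,"tz":0.0,"ax":-0.0,"ay":-0.0,"az":-0.82}]
[{"tx":0.16,"ty":-3.28,"tz":0.0,"ax":-0.0,"ay":-0.0,"az":-0.82},{"tx":0.2,"ty":-3.28,"tz":0.0,"ax":-0.0,"ay":-0.0,"az":-0.82},{"tx":0.25,"ty":-3.28,"tz":0.0,"ax":-0.0,"ay":-0.0,"az":-0.82},{"tx":0.3,"ty":-3.27,"tz":0.0,"ax":-0.0,"ay":-0.0,"az":-0.82},{"tx":0.34,"ty":-3.27,"tz":0.0,"ax":-0.0,"ay":-0.0,"az":-0.82},{"tx":0.39,"ty":-3.26,"tz":0.0,"ax":-0.0,"ay":-0.0,"az":-0.82},{"tx":0.44,"ty":-3.26,"tz":0.0,"ax":-0.0,"ay":-0.0,"az":-0.82},{"tx":0.49,"ty":-3.25,"tz":0.0,"ax":-0.0,"ay":-0.0,"az":-0.82}]
```

{"fn": "step_arm", "kwargs": {"plan": [{"grip": 1,"tx": 0,"ty": 0,"tz": -2,"ax": 0,"ay": 0,"az": 0},{"grip": 1,"tx": 0,"ty": 0,"tz": -3,"ax": 0,"ay": 0,"az": 0},{"grip": 1,"tx": 0,"ty": 0,"tz": -3,"ax": 0,"ay": 0,"az": 0},{"grip": 1,"tx": 0,"ty": 0,"tz": -3,"ax": 0,"ay": 0,"az": 0},{"grip": 1,"tx": 0,"ty": 0,"tz": -2,"ax": 0,"ay": 0,"az": 0}]}}

```text
time: 9.53
tool_pos: [451.0, -420.5, 223.1]
tcp_rot: [-179.9, 0.0, -3.9]
ft_force: [0.5, -0.3, -2.2]
finger_gap: 11.0
```

{"fn": "step_arm", "kwargs": {"plan": [{"grip": 1,"tx": -0.2,"ty": -3.3,"tz": 0,"ax": 0,"ay": 0,"az": -0.8},{"grip": 1,"tx": -0.2,"ty": -3.3,"tz": 0,"ax": 0,"ay": 0,"az": -0.8},{"grip": 1,"tx": -0.1,"ty": -3.3,"tz": 0,"ax": 0,"ay": 0,"az": -0.8},{"grip": 1,"tx": -0.1,"ty": -3.3,"tz": 0,"ax": 0,"ay": 0,"az": -0.8},{"grip": 1,"tx": 0,"ty": -3.3,"tz": 0,"ax": 0,"ay": 0,"az": -0.8},{"grip": 1,"tx": 0,"ty": -3.3,"tz": 0,"ax": 0,"ay": 0,"az": -0.8},{"grip": 1,"tx": 0.1,"ty": -3.3,"tz": 0,"ax": 0,"ay": 0,"az": -0.8},{"grip": 1,"tx": 0.1,"ty": -3.3,"tz": 0,"ax": 0,"ay": 0,"az": -0.8}]}}

```text
time: 10.2
tool_pos: [450.8, -154.6, 220.2]
tcp_rot: [-179.8, 0.2, 2.5]
ft_force: [0.5, 0.3, -2.6]
finger_gap: 11.6
```

{"fn": "step_arm", "kwargs": {"plan": [{"grip": 1,"tx": 0.1,"ty": -3.3,"tz": 0,"ax": 0,"ay": 0,"az": -0.8},{"grip": 1,"tx": 0.2,"ty": -3.3,"tz": 0,"ax": 0,"ay": 0,"az": -0.8},{"grip": 1,"tx": 0.2,"ty": -3.3,"tz": 0,"ax": 0,"ay": 0,"az": -0.8},{"grip": 1,"tx": 0.3,"ty": -3.3,"tz": 0,"ax": 0,"ay": 0,"az": -0.8},{"grip": 1,"tx": 0.3,"ty": -3.2,"tz": 0,"ax": 0,"ay": 0,"az": -0.8},{"grip": 1,"tx": 0.4,"ty": -2.5,"tz": 0,"ax": 0,"ay": 0,"az": -0.8},{"grip": 1,"tx": 0.4,"ty": -2,"tz": 0,"ax": 0,"ay": 0,"az": -0.8},{"grip": 1,"tx": 0,"ty": 0,"tz": 0,"ax": 0,"ay": 0,"az": 0}]}}

```text
time: 10.87
tool_pos: [452.6, 56.8, 220.8]
tcp_rot: [-179.8, 0.2, 8.4]
ft_force: [0.8, -0.4, -3.0]
finger_gap: 11.8
```

```bash
python3 - <<'E'
from h import *
st();T=pose();im=snapshot("wrist");cv2.imwrite("pics/w7.png",im[:,:,::-1]);np.save("T_w7.npy",T)
cv2.imwrite("pics/scene7.png",snapshot("scene")[:,:,::-1]);cv2.imwrite("pics/side7.png",snapshot("side")[:,:,::-1])
print(wj(T[:3,3]))
for n,x0,y0,x1,y1,f in[("scene",220,60,400,220,4),("side",150,80,310,210,4.5)]:
  c=cv2.imread(f"pics/{n}7.png")[y0:y1,x0:x1];cv2.imwrite(f"pics/{n}7c.png",cv2.resize(c,None,fx=f,fy=f,interpolation=cv2.INTER_CUBIC))
E
```

```text
t 10.87 p [452.6  56.8 220.8] rot [-179.8    0.2    8.4] F [ 0.8 -0.4 -3. ] gap 11.8 q [  1. -15. 108.   0.  87.  82.]
[-171.73966553 -117.76956985  220.76643424]
```

View pics/w7.png

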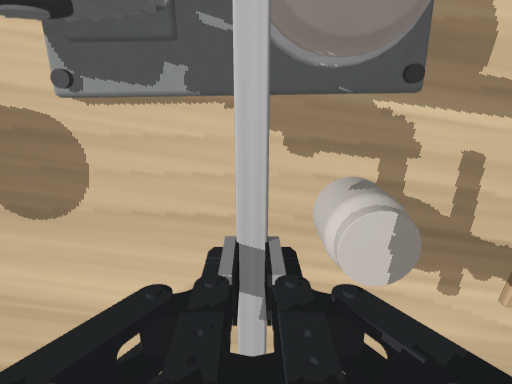

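View pics/scene7c.png

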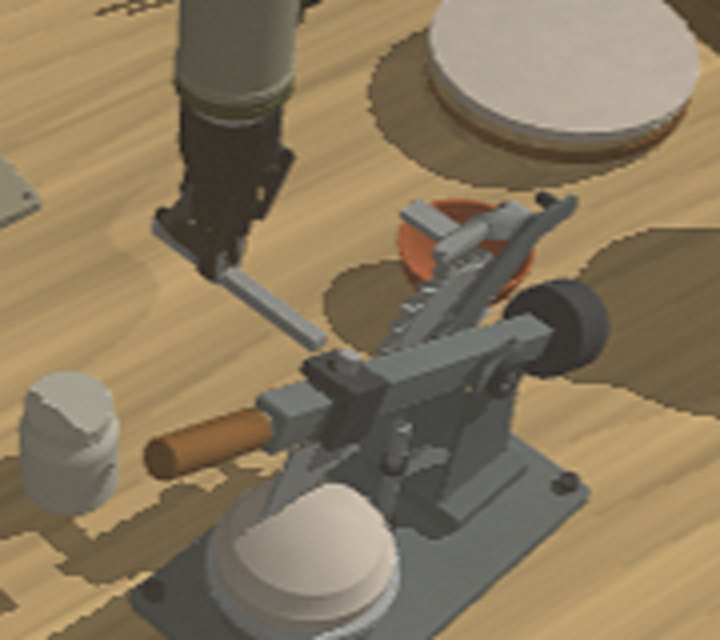

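View pics/side7c.png

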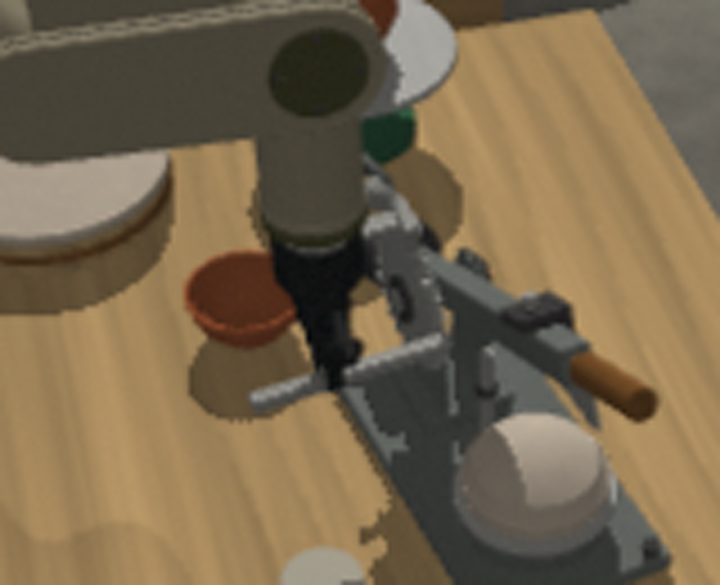

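The bar is in the grip with its free end near scene crop (322,345) and side crop (440,348). I'll check the tip by triangulating it.

```bash
python3 - <<'E'
from h import *
T=np.load("T_w7.npy")
p,e=tri("scene",(220+319/4-.5,60+342/4-.5),"side",(150+440/4.5-.5,80+347/4.5-.5));print(p,e,wj(p))
tip=T[:3,3]+T[:3,0]*108.6+np.array([0,0,3.2]);print("pred",tip,wj(tip))
# near end
p2,e2=tri("scene",(220+156/4-.5,60+228/4-.5),"side",(150+256/4.5-.5,80+399/4.5-.5));print(p2,e2,np.linalg.norm(p-p2))
st();plan(jw((-165,-60,225)),9.3,3)
E
```

```text
[556.06267032  71.88441638 221.75490646] 4.148028387785962 [ -67.21183566 -119.62029628  221.75490646]
pred [560.05399429  72.6160272  223.60160154] [ -63.1547549  -119.54272598  223.60160154]
[385.84818383  41.43211468 229.4467697 ] 4.636731532681102 173.0880667461279
t 11.02 p [453.1  53.3 221.3] rot [-179.9    0.2    8.1] F [-0.8 -0.1 -3.1] gap 11.3 q [  0. -15. 108.   0.  87.  82.]
[{"tx":0.19,"ty":-2.05,"tz":-0.12,"ax":-0.03,"ay":0.05,"az":-0.38},{"tx":0.2,"ty":-2.05,"tz":-0.12,"ax":-0.03,"ay":0.05,"az":-0.38},{"tx":0.22,"ty":-2.05,"tz":-0.12,"ax":-0.03,"ay":0.05,"az":-0.38}]
```

```bash
python3 - <<'E'
from h import *
plan(jw((-163,8,228)),9.3,6)
E
```

```text
[{"tx":0.1,"ty":-2.16,"tz":-0.11,"ax":-0.02,"ay":0.03,"az":-0.19},{"tx":0.11,"ty":-2.16,"tz":-0.11,"ax":-0.02,"ay":0.03,"az":-0.19},{"tx":0.12,"ty":-2.16,"tz":-0.11,"ax":-0.02,"ay":0.03,"az":-0.19},{"tx":0.13,"ty":-2.16,"tz":-0.11,"ax":-0.02,"ay":0.03,"az":-0.19},{"tx":0.13,"ty":-2.16,"tz":-0.11,"ax":-0.02,"ay":0.03,"az":-0.19},{"tx":0.14,"ty":-2.16,"tz":-0.11,"ax":-0.02,"ay":0.03,"az":-0.19}]
```

{"fn": "step_arm", "kwargs": {"plan": [{"grip": 1,"tx": 0.1,"ty": -2.1,"tz": -0.1,"ax": 0,"ay": 0,"az": -0.2},{"grip": 1,"tx": 0.1,"ty": -2.1,"tz": -0.1,"ax": 0,"ay": 0,"az": -0.2},{"grip": 1,"tx": 0.1,"ty": -2.1,"tz": -0.1,"ax": 0,"ay": 0,"az": -0.2},{"grip": 1,"tx": 0.1,"ty": -2.1,"tz": -0.1,"ax": 0,"ay": 0,"az": -0.2},{"grip": 1,"tx": 0.1,"ty": -2.1,"tz": -0.1,"ax": 0,"ay": 0,"az": -0.2},{"grip": 1,"tx": 0.1,"ty": -2.1,"tz": -0.1,"ax": 0,"ay": 0,"az": -0.2},{"grip": 1,"tx": 0,"ty": 0,"tz": 0,"ax": 0,"ay": 0,"az": 0},{"grip": 1,"tx": 0,"ty": 0,"tz": 0,"ax": 0,"ay": 0,"az": 0}]}}

```text
time: 11.68
tool_pos: [440.9, 178.5, 228.3]
tcp_rot: [-179.9, 0.1, 9.3]
ft_force: [-1.7, -1.1, -2.8]
finger_gap: 11.6
```

```bash
python3 - <<'E'
from h import *
st();T=pose();im=snapshot("wrist");cv2.imwrite("pics/w8.png",im[:,:,::-1]);np.save("T_w8.npy",T)
cv2.imwrite("pics/scene8.png",snapshot("scene")[:,:,::-1])
print(wj(T[:3,3]))
for n,x0,y0,x1,y1,f in[("scene",260,60,400,160,5)]:
  c=cv2.imread(f"pics/{n}8.png")[y0:y1,x0:x1];cv2.imwrite(f"pics/{n}8c.png",cv2.resize(c,None,fx=f,fy=f,interpolation=cv2.INTER_CUBIC))
for p in [(-93,-4,260),(-93,20,260)]: print(proj("wrist",jw(p),T))
E
```

```text
t 11.68 p [440.9 178.5 228.3] rot [-1.799e+02  1.000e-01  9.300e+00] F [-1.7 -1.1 -2.8] gap 11.6 q [ 16. -12. 105.   0.  88.  96.]
[-163.70391543    4.15542273  228.30613241]
[277.98470283 106.05207718]
[204.77343522 106.03402777]
```

View pics/w8.png

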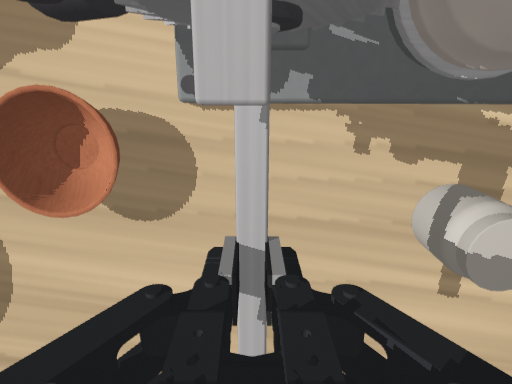

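View pics/scene8c.png

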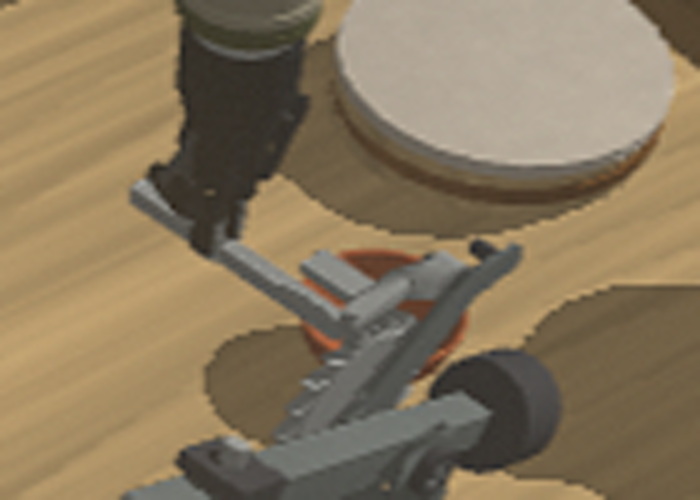

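The lug (u 193–271, outer edge at v 103) covers the bar (u 236–270), so the bar is under the lug. Next I'll work out the lift path along the pawl's arc.

```bash
python3 - <<'E'
from h import *
T=pose();cur=wj(T[:3,3])[1:];print(cur)
prev=cur
for i,th in enumerate([0]+list(np.arange(.1,1.75,.1))):
  c=pawlpt(th)[1:];t=np.array([np.cos(th),-np.sin(th)]);w=c+3*t-[7,10.2]
  d=w-prev;print(round(th,2),w.round(1),"ty %.2f tz %.2f"%(-d[0]/10,-d[1]/10));prev=w
E
```

```text
[  3.33585334 228.37358812]
0 [  4.  241.8] ty -0.07 tz -1.34
0.1 [  6.2 249. ] ty -0.22 tz -0.72
0.2 [  9.  255.9] ty -0.29 tz -0.69
0.3 [ 12.6 262.5] ty -0.35 tz -0.66
0.4 [ 16.8 268.8] ty -0.42 tz -0.62
0.5 [ 21.5 274.6] ty -0.48 tz -0.58
0.6 [ 26.9 279.9] ty -0.53 tz -0.53
0.7 [ 32.7 284.6] ty -0.58 tz -0.47
0.8 [ 39.  288.7] ty -0.63 tz -0.41
0.9 [ 45.7 292.2] ty -0.67 tz -0.35
1.0 [ 52.7 294.9] ty -0.70 tz -0.28
1.1 [ 59.9 297. ] ty -0.72 tz -0.21
1.2 [ 67.3 298.4] ty -0.74 tz -0.13
1.3 [ 74.8 299. ] ty -0.75 tz -0.06
1.4 [ 82.3 298.8] ty -0.75 tz 0.02
1.5 [ 89.8 297.9] ty -0.75 tz 0.09
1.6 [ 97.1 296.2] ty -0.73 tz 0.16
1.7 [104.2 293.9] ty -0.71 tz 0.24
```

{"fn": "step_arm", "kwargs": {"plan": [{"grip": 1,"tx": 0,"ty": -0.1,"tz": -0.7,"ax": 0,"ay": 0,"az": 0},{"grip": 1,"tx": 0,"ty": 0,"tz": -0.6,"ax": 0,"ay": 0,"az": 0},{"grip": 1,"tx": 0,"ty": -0.2,"tz": -0.7,"ax": 0,"ay": 0,"az": 0},{"grip": 1,"tx": 0,"ty": -0.3,"tz": -0.7,"ax": 0,"ay": 0,"az": 0},{"grip": 1,"tx": 0,"ty": -0.4,"tz": -0.7,"ax": 0,"ay": 0,"az": 0},{"grip": 1,"tx": 0,"ty": 0,"tz": 0,"ax": 0,"ay": 0,"az": 0}]}}

```text
time: 12.28
tool_pos: [440.1, 189.6, 265.2]
tcp_rot: [-179.9, -0.2, 9.3]
ft_force: [1.0, -0.3, -3.7]
finger_gap: 11.2
```

```bash
python3 - <<'E'
from h import *
st();T=pose();im=snapshot("wrist");cv2.imwrite("pics/w9.png",im[:,:,::-1])
print(wj(T[:3,3]))
E
```

```text
t 12.28 p [440.1 189.6 265.2] rot [-179.9   -0.2    9.3] F [ 1.  -0.3 -3.7] gap 11.2 q [ 17. -12. 101.   0.  91.  98.]
[-162.66906636   15.26489561  265.24960315]
```

View pics/w9.png

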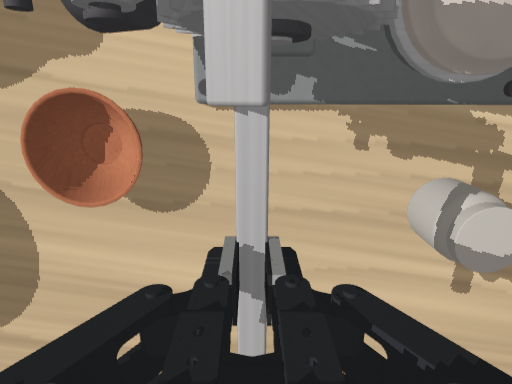

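The lug is riding up with the bar, and the force is only about 1–2 N more. I'll continue along the arc.

{"fn": "step_arm", "kwargs": {"plan": [{"grip": 1,"tx": 0,"ty": -0.3,"tz": -0.5,"ax": 0,"ay": 0,"az": 0},{"grip": 1,"tx": 0,"ty": -0.5,"tz": -0.6,"ax": 0,"ay": 0,"az": 0},{"grip": 1,"tx": 0,"ty": -0.5,"tz": -0.5,"ax": 0,"ay": 0,"az": 0},{"grip": 1,"tx": 0,"ty": -0.6,"tz": -0.5,"ax": 0,"ay": 0,"az": 0},{"grip": 1,"tx": 0,"ty": -0.6,"tz": -0.4,"ax": 0,"ay": 0,"az": 0},{"grip": 1,"tx": 0,"ty": -0.7,"tz": -0.4,"ax": 0,"ay": 0,"az": 0},{"grip": 1,"tx": 0,"ty": -0.7,"tz": -0.3,"ax": 0,"ay": 0,"az": 0},{"grip": 1,"tx": 0,"ty": -0.7,"tz": -0.2,"ax": 0,"ay": 0,"az": 0}]}}

```text
time: 13.0
tool_pos: [431.9, 235.0, 297.6]
tcp_rot: [-179.9, -0.0, 9.3]
ft_force: [0.7, 0.6, -3.3]
finger_gap: 11.4
```

```bash
python3 - <<'E'
from h import *
st();T=pose();im=snapshot("wrist");cv2.imwrite("pics/w10.png",im[:,:,::-1])
print(wj(T[:3,3]))
E
```

```text
t 13.0 p [431.9 235.  297.6] rot [-179.9   -0.     9.3] F [ 0.7  0.6 -3.3] gap 11.4 q [ 22. -11.  96.   0.  94. 103.]
[-163.35984879   61.40185217  297.63720758]
```

View pics/w10.png

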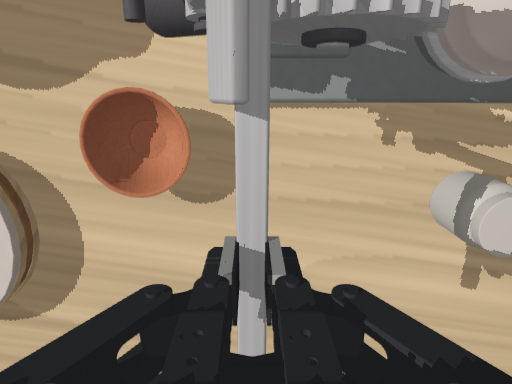

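{"fn": "step_arm", "kwargs": {"plan": [{"grip": 1,"tx": 0,"ty": -0.7,"tz": -0.1,"ax": 0,"ay": 0,"az": 0},{"grip": 1,"tx": 0,"ty": -0.8,"tz": -0.1,"ax": 0,"ay": 0,"az": 0},{"grip": 1,"tx": 0,"ty": -0.8,"tz": 0,"ax": 0,"ay": 0,"az": 0},{"grip": 1,"tx": 0,"ty": -0.8,"tz": 0,"ax": 0,"ay": 0,"az": 0},{"grip": 1,"tx": 0,"ty": -0.6,"tz": 0,"ax": 0,"ay": 0,"az": 0},{"grip": 1,"tx": 0,"ty": 0,"tz": 0,"ax": 0,"ay": 0,"az": 0},{"grip": 1,"tx": 0,"ty": 0,"tz": 0,"ax": 0,"ay": 0,"az": 0},{"grip": 1,"tx": 0,"ty": 0,"tz": 0,"ax": 0,"ay": 0,"az": 0}]}}

```text
time: 13.72
tool_pos: [425.9, 270.5, 299.0]
tcp_rot: [-179.9, 0.0, 9.3]
ft_force: [-0.5, 0.1, -2.6]
finger_gap: 11.8
```

```bash
python3 - <<'E'
from h import *
st();T=pose();im=snapshot("wrist");cv2.imwrite("pics/w11.png",im[:,:,::-1])
im=snapshot("scene")[60:160,260:400,::-1];cv2.imwrite("pics/scene11c.png",cv2.resize(im,None,fx=5,fy=5,interpolation=cv2.INTER_CUBIC))
print(wj(T[:3,3]))
E
```

```text
t 13.72 p [425.9 270.5 299. ] rot [-179.9    0.     9.3] F [-0.5  0.1 -2.6] gap 11.8 q [ 27.  -9.  94.   0.  94. 107.]
[-163.57095103   97.39092019  298.97899032]
```

View pics/w11.png

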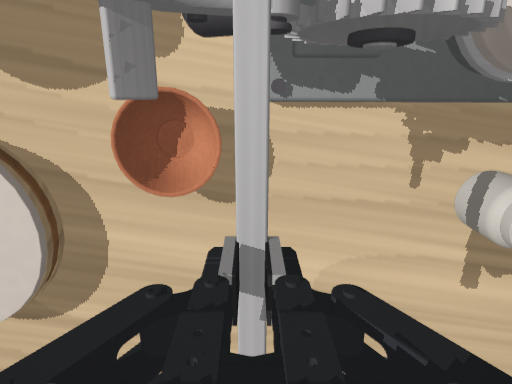

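View pics/scene11c.png

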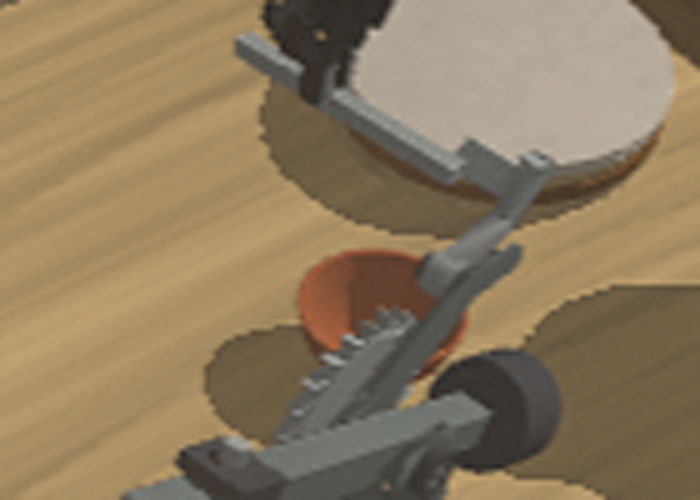

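The pawl has gone over; the lug is now on the +y side at (133,50) in the wrist view. I'll withdraw the bar sideways and confirm.

{"fn": "step_arm", "kwargs": {"plan": [{"grip": 1,"tx": -1.5,"ty": 0,"tz": 0,"ax": 0,"ay": 0,"az": 0},{"grip": 1,"tx": -2,"ty": 0,"tz": 0,"ax": 0,"ay": 0,"az": 0},{"grip": 1,"tx": -1.5,"ty": 1,"tz": 0,"ax": 0,"ay": 0,"az": 0},{"grip": 1,"tx": 0,"ty": 2.5,"tz": 0,"ax": 0,"ay": 0,"az": 0},{"grip": 1,"tx": 0,"ty": 2.5,"tz": 0,"ax": 0,"ay": 0,"az": 0},{"grip": 1,"tx": 0,"ty": 1,"tz": 0,"ax": 0,"ay": 0,"az": 0}]}}

```text
time: 14.32
tool_pos: [388.1, 191.2, 299.2]
tcp_rot: [-180.0, -0.0, 9.3]
ft_force: [-0.5, -0.1, -2.6]
finger_gap: 11.5
```

```bash
python3 - <<'E'
from h import *
im=snapshot("scene")[60:160,260:400,::-1];cv2.imwrite("pics/scene12c.png",cv2.resize(im,None,fx=5,fy=5,interpolation=cv2.INTER_CUBIC))
for th in (1.9,2.2,2.5):
  a=proj("scene",jw(pawlpt(th,-93)));b=proj("scene",jw(pawlpt(th,-47)));print(th,(a-[260,60])*5,(b-[260,60])*5)
st();T=pose();print(wj(T[:3,3]));plan([453,-419,225],-3.9,20)
E
```

```text
1.9 [434.3175189 129.1153695] [491.7564201  163.69962549]
2.2 [447.19104072 135.66135976] [504.01654669 169.85971349]
2.5 [453.42071866 151.09756125] [509.50989333 185.01117691]
t 14.37 p [388.5 190.6 299.2] rot [-180.    -0.     9.2] F [ 1.3 -1.3 -2.9] gap 12.0 q [ 19. -20. 104.   0.  96. 100.]
[-213.42319581   24.64386978  299.24415242]
[{"tx":-0.17,"ty":3.06,"tz":0.37,"ax":-0.0,"ay":-0.0,"az":0.65},{"tx":-0.13,"ty":3.06,"tz":0.37,"ax":-0.0,"ay":-0.0,"az":0.65},{"tx":-0.1,"ty":3.06,"tz":0.37,"ax":-0.0,"ay":-0.0,"az":0.65},{"tx":-0.06,"ty":3.06,"tz":0.37,"ax":-0.0,"ay":-0.0,"az":0.65},{"tx":-0.03,"ty":3.07,"tz":0.37,"ax":-0.0,"ay":-0.0,"az":0.65},{"tx":0.01,"ty":3.07,"tz":0.37,"ax":-0.0,"ay":-0.0,"az":0.65},{"tx":0.04,"ty":3.07,"tz":0.37,"ax":-0.0,"ay":-0.0,"az":0.65},{"tx":0.08,"ty":3.06,"tz":0.37,"ax":-0.0,"ay":-0.0,"az":0.65}]
[{"tx":0.11,"ty":3.06,"tz":0.37,"ax":-0.0,"ay":-0.0,"az":0.65},{"tx":0.15,"ty":3.06,"tz":0.37,"ax":-0.0,"ay":-0.0,"az":0.65},{"tx":0.18,"ty":3.06,"tz":0.37,"ax":-0.0,"ay":-0.0,"az":0.65},{"tx":0.22,"ty":3.06,"tz":0.37,"ax":-0.0,"ay":-0.0,"az":0.65},{"tx":0.25,"ty":3.05,"tz":0.37,"ax":-0.0,"ay":-0.0,"az":0.65},{"tx":0.29,"ty":3.05,"tz":0.37,"ax":-0.0,"ay":-0.0,"az":0.65},{"tx":0.32,"ty":3.05,"tz":0.37,"ax":-0.0,"ay":-0.0,"az":0.65},{"tx":0.36,"ty":3.04,"tz":0.37,"ax":-0.0,"ay":-0.0,"az":0.65}]
[{"tx":0.39,"ty":3.04,"tz":0.37,"ax":-0.0,"ay":-0.0,"az":0.65},{"tx":0.43,"ty":3.04,"tz":0.37,"ax":-0.0,"ay":-0.0,"az":0.65},{"tx":0.46,"ty":3.03,"tz":0.37,"ax":-0.0,"ay":-0.0,"az":0.65},{"tx":0.49,"ty":3.03,"tz":0.37,"ax":-0.0,"ay":-0.0,"az":0.65}]
```

View pics/scene12c.png

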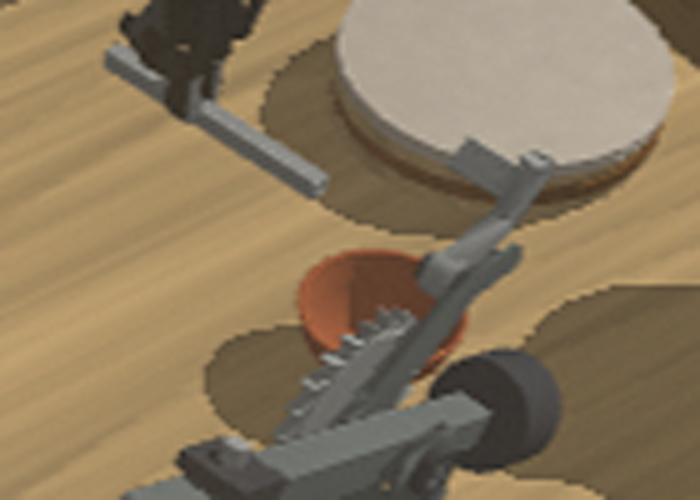

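The lug lies at (460,150)–(510,190) in the crop, which matches the 2.5 rad prediction, so the pawl is on its rest. Now I'll carry the bar back to its old place.

{"fn": "step_arm", "kwargs": {"plan": [{"grip": 1,"tx": -0.2,"ty": 3.1,"tz": 0.3,"ax": 0,"ay": 0,"az": 0.7},{"grip": 1,"tx": -0.1,"ty": 3.1,"tz": 0.3,"ax": 0,"ay": 0,"az": 0.7},{"grip": 1,"tx": -0.1,"ty": 3.1,"tz": 0.3,"ax": 0,"ay": 0,"az": 0.7},{"grip": 1,"tx": -0.1,"ty": 3.1,"tz": 0.3,"ax": 0,"ay": 0,"az": 0.6},{"grip": 1,"tx": 0,"ty": 3.1,"tz": 0.3,"ax": 0,"ay": 0,"az": 0.7},{"grip": 1,"tx": 0,"ty": 3.1,"tz": 0.3,"ax": 0,"ay": 0,"az": 0.6},{"grip": 1,"tx": 0,"ty": 3.1,"tz": 0.3,"ax": 0,"ay": 0,"az": 0.7},{"grip": 1,"tx": 0.1,"ty": 3.1,"tz": 0.3,"ax": 0,"ay": 0,"az": 0.6}]}}

```text
time: 15.03
tool_pos: [414.1, -54.6, 274.6]
tcp_rot: [-179.9, -0.0, 3.9]
ft_force: [1.4, -0.3, -3.0]
finger_gap: 11.8
```

{"fn": "step_arm", "kwargs": {"plan": [{"grip": 1,"tx": 0.1,"ty": 3.1,"tz": 0.5,"ax": 0,"ay": 0,"az": 0.7},{"grip": 1,"tx": 0.2,"ty": 3.1,"tz": 0.5,"ax": 0,"ay": 0,"az": 0.6},{"grip": 1,"tx": 0.2,"ty": 3.1,"tz": 0.5,"ax": 0,"ay": 0,"az": 0.7},{"grip": 1,"tx": 0.2,"ty": 3.1,"tz": 0.5,"ax": 0,"ay": 0,"az": 0.6},{"grip": 1,"tx": 0.3,"ty": 3.1,"tz": 0.5,"ax": 0,"ay": 0,"az": 0.7},{"grip": 1,"tx": 0.3,"ty": 3.1,"tz": 0.5,"ax": 0,"ay": 0,"az": 0.6},{"grip": 1,"tx": 0.3,"ty": 3.1,"tz": 0.5,"ax": 0,"ay": 0,"az": 0.7},{"grip": 1,"tx": 0.4,"ty": 3,"tz": 0.5,"ax": 0,"ay": 0,"az": 0.6}]}}

```text
time: 15.7
tool_pos: [441.6, -301.3, 233.7]
tcp_rot: [-179.9, 0.0, -1.3]
ft_force: [-0.0, -0.0, -2.3]
finger_gap: 11.7
```

```bash
python3 - <<'E'
from h import *
st();plan([452,-421,60],-3.9,8)
E
```

```text
t 15.7 p [ 441.6 -301.3  233.7] rot [-179.9    0.    -1.3] F [-0.  -0.  -2.3] gap 11.7 q [-40.  -3.  95.   0.  87.  51.]
[{"tx":0.16,"ty":1.5,"tz":2.17,"ax":-0.01,"ay":0.0,"az":0.33},{"tx":0.17,"ty":1.5,"tz":2.17,"ax":-0.01,"ay":0.0,"az":0.33},{"tx":0.18,"ty":1.49,"tz":2.17,"ax":-0.01,"ay":0.0,"az":0.33},{"tx":0.19,"ty":1.49,"tz":2.17,"ax":-0.01,"ay":0.0,"az":0.33},{"tx":0.2,"ty":1.49,"tz":2.17,"ax":-0.01,"ay":0.0,"az":0.33},{"tx":0.21,"ty":1.49,"tz":2.17,"ax":-0.01,"ay":0.0,"az":0.33},{"tx":0.21,"ty":1.49,"tz":2.17,"ax":-0.01,"ay":0.0,"az":0.33},{"tx":0.22,"ty":1.49,"tz":2.17,"ax":-0.01,"ay":0.0,"az":0.33}]
```

{"fn": "step_arm", "kwargs": {"plan": [{"grip": 1,"tx": 0.2,"ty": 2.8,"tz": 0.5,"ax": 0,"ay": 0,"az": 0.6},{"grip": 1,"tx": 0.2,"ty": 2.8,"tz": 1,"ax": 0,"ay": 0,"az": 0.6},{"grip": 1,"tx": 0.2,"ty": 2.8,"tz": 2,"ax": 0,"ay": 0,"az": 0.6},{"grip": 1,"tx": 0.2,"ty": 2,"tz": 3,"ax": 0,"ay": 0,"az": 0.3},{"grip": 1,"tx": 0.2,"ty": 0.5,"tz": 3,"ax": 0,"ay": 0,"az": 0},{"grip": 1,"tx": 0,"ty": 0,"tz": 3,"ax": 0,"ay": 0,"az": 0},{"grip": 1,"tx": 0,"ty": 0,"tz": 2.5,"ax": 0,"ay": 0,"az": 0},{"grip": 1,"tx": 0,"ty": 0,"tz": 0,"ax": 0,"ay": 0,"az": 0}]}}

```text
time: 16.37
tool_pos: [444.3, -405.3, 76.5]
tcp_rot: [-179.4, 0.5, -3.3]
ft_force: [-1.1, 2.0, -4.1]
finger_gap: 11.7
```

```bash
python3 - <<'E'
from h import *
st();T=pose();im=snapshot("wrist");cv2.imwrite("pics/w13.png",im[:,:,::-1]);plan([452,-421,5],-3.9,1)
E
```

```text
t 16.37 p [ 444.3 -405.3   76.5] rot [-179.4    0.5   -3.3] F [-1.1  2.  -4.1] gap 11.7 q [-47.  15.  93.   0.  72.  46.]
[{"tx":0.78,"ty":1.48,"tz":7.48,"ax":-0.42,"ay":0.34,"az":0.58}]
```

View pics/w13.png

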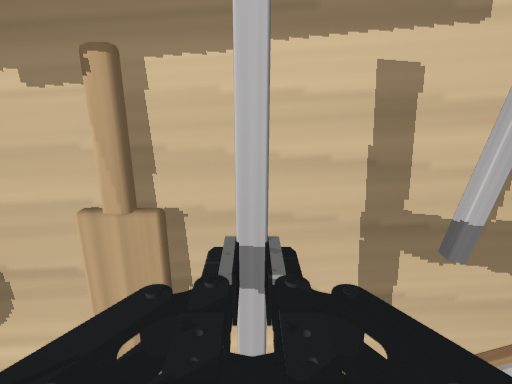

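{"fn": "step_arm", "kwargs": {"plan": [{"grip": 1,"tx": 0,"ty": 0.5,"tz": 1,"ax": 0,"ay": 0,"az": 0},{"grip": 1,"tx": 0,"ty": 0.5,"tz": 1,"ax": 0,"ay": 0,"az": 0},{"grip": 1,"tx": 0,"ty": 0,"tz": 0,"ax": 0,"ay": 0,"az": 0},{"grip": 1,"tx": 0,"ty": 0,"tz": 0,"ax": 0,"ay": 0,"az": 0}]}}

```text
time: 16.75
tool_pos: [447.0, -419.2, 64.4]
tcp_rot: [-179.9, -0.0, -3.3]
ft_force: [0.7, 0.6, -2.7]
finger_gap: 11.6
```

```bash
python3 - <<'E'
from h import *
st();plan([452,-421,5],-3.9,1)
E
```

```text
t 16.75 p [ 447.  -419.2   64.4] rot [-179.9   -0.    -3.3] F [ 0.7  0.6 -2.7] gap 11.6 q [-48.  17.  92.   0.  71.  45.]
[{"tx":0.51,"ty":0.16,"tz":5.94,"ax":-0.07,"ay":-0.0,"az":0.59}]
```

{"fn": "step_arm", "kwargs": {"plan": [{"grip": 1,"tx": 0.2,"ty": 0.1,"tz": 1.5,"ax": 0,"ay": 0,"az": 0.3},{"grip": 1,"tx": 0.2,"ty": 0.1,"tz": 1.5,"ax": 0,"ay": 0,"az": 0.3},{"grip": 1,"tx": 0.1,"ty": 0,"tz": 1.2,"ax": 0,"ay": 0,"az": 0},{"grip": 1,"tx": 0,"ty": 0,"tz": 0.8,"ax": 0,"ay": 0,"az": 0},{"grip": 1,"tx": 0,"ty": 0,"tz": 0.5,"ax": 0,"ay": 0,"az": 0},{"grip": 1,"tx": 0,"ty": 0,"tz": 0.2,"ax": 0,"ay": 0,"az": 0},{"grip": 1,"tx": 0,"ty": 0,"tz": 0,"ax": 0,"ay": 0,"az": 0},{"grip": 1,"tx": 0,"ty": 0,"tz": 0,"ax": 0,"ay": 0,"az": 0}]}}

```text
time: 17.42
tool_pos: [451.9, -421.0, 7.2]
tcp_rot: [-179.9, 0.0, -3.9]
ft_force: [-1.4, -1.2, -2.1]
finger_gap: 11.5
```

{"fn": "step_arm", "kwargs": {"plan": [{"grip": 1,"tx": 0,"ty": 0,"tz": 0.1,"ax": 0,"ay": 0,"az": 0},{"grip": 1,"tx": 0,"ty": 0,"tz": 0.1,"ax": 0,"ay": 0,"az": 0},{"grip": 1,"tx": 0,"ty": 0,"tz": 0.1,"ax": 0,"ay": 0,"az": 0},{"grip": 1,"tx": 0,"ty": 0,"tz": 0,"ax": 0,"ay": 0,"az": 0}]}}

```text
time: 17.75
tool_pos: [451.7, -420.9, 4.0]
tcp_rot: [-179.9, 0.0, -3.9]
ft_force: [-0.2, -0.6, -2.2]
finger_gap: 11.4
```

{"fn": "step_arm", "kwargs": {"plan": [{"grip": 1,"tx": 0,"ty": 0,"tz": 0.05,"ax": 0,"ay": 0,"az": 0},{"grip": 1.8,"tx": 0,"ty": 0,"tz": 0,"ax": 0,"ay": 0,"az": 0},{"grip": 2.5,"tx": 0,"ty": 0,"tz": 0,"ax": 0,"ay": 0,"az": 0},{"grip": 3.5,"tx": 0,"ty": 0,"tz": 0,"ax": 0,"ay": 0,"az": 0},{"grip": 4.5,"tx": 0,"ty": 0,"tz": 0,"ax": 0,"ay": 0,"az": 0},{"grip": 4.5,"tx": 0,"ty": 0,"tz": 0,"ax": 0,"ay": 0,"az": 0}], "newtons": 40}}

```text
time: 18.25
tool_pos: [451.8, -420.9, 3.6]
tcp_rot: [-179.9, 0.0, -3.9]
ft_force: [0.5, 0.1, 0.8]
finger_gap: 45.2
```

{"fn": "step_arm", "kwargs": {"plan": [{"grip": 4.5,"tx": 0,"ty": 0,"tz": -1.5,"ax": 0,"ay": 0,"az": 0},{"grip": 4.5,"tx": 0,"ty": 0,"tz": -3,"ax": 0,"ay": 0,"az": 0},{"grip": 6,"tx": 0,"ty": 0,"tz": -4,"ax": 0,"ay": 0,"az": 0},{"grip": 8.5,"tx": 0,"ty": 0,"tz": -4,"ax": 0,"ay": 0,"az": 0},{"grip": 8.5,"tx": 0,"ty": 0,"tz": -4,"ax": 0,"ay": 0,"az": 0},{"grip": 8.5,"tx": 0,"ty": 0,"tz": -4,"ax": 0,"ay": 0,"az": 0},{"grip": 8.5,"tx": 0,"ty": 0,"tz": -4,"ax": 0,"ay": 0,"az": 0},{"grip": 8.5,"tx": 0,"ty": 0,"tz": -4,"ax": 0,"ay": 0,"az": 0}]}}

```text
time: 18.92
tool_pos: [451.5, -421.0, 290.6]
tcp_rot: [-179.9, 0.0, -3.9]
ft_force: [1.1, -1.0, -0.6]
finger_gap: 85.6
```

```bash
python3 - <<'E'
from h import *
st();T=pose();im=snapshot("wrist");cv2.imwrite("pics/w14.png",im[:,:,::-1])
T[2,3]=430;plan([654.5,-108,430],99.4,16,T=T)
E
```

```text
t 18.92 p [ 451.5 -421.   290.6] rot [-179.9    0.    -3.9] F [ 1.1 -1.  -0.6] gap 85.6 q [-48.   9.  77.   0.  94.  46.]
[{"tx":1.13,"ty":-2.04,"tz":0.0,"ax":-0.0,"ay":-0.0,"az":-6.46},{"tx":1.36,"ty":-1.9,"tz":0.0,"ax":-0.0,"ay":-0.0,"az":-6.46},{"tx":1.56,"ty":-1.73,"tz":0.0,"ax":-0.0,"ay":-0.0,"az":-6.46},{"tx":1.74,"ty":-1.55,"tz":0.0,"ax":-0.0,"ay":-0.0,"az":-6.46},{"tx":1.91,"ty":-1.34,"tz":0.0,"ax":-0.0,"ay":-0.0,"az":-6.46},{"tx":2.05,"ty":-1.12,"tz":0.0,"ax":-0.0,"ay":-0.0,"az":-6.46},{"tx":2.16,"ty":-0.88,"tz":0.0,"ax":-0.0,"ay":-0.0,"az":-6.46},{"tx":2.24,"ty":-0.63,"tz":0.0,"ax":-0.0,"ay":-0.0,"az":-6.46}]
[{"tx":2.3,"ty":-0.38,"tz":0.0,"ax":-0.0,"ay":-0.0,"az":-6.46},{"tx":2.33,"ty":-0.11,"tz":0.0,"ax":-0.0,"ay":-0.0,"az":-6.46},{"tx":2.33,"ty":0.15,"tz":0.0,"ax":-0.0,"ay":-0.0,"az":-6.46},{"tx":2.3,"ty":0.41,"tz":0.0,"ax":-0.0,"ay":-0.0,"az":-6.46},{"tx":2.24,"ty":0.66,"tz":0.0,"ax":-0.0,"ay":-0.0,"az":-6.46},{"tx":2.15,"ty":0.91,"tz":0.0,"ax":-0.0,"ay":-0.0,"az":-6.46},{"tx":2.03,"ty":1.15,"tz":0.0,"ax":-0.0,"ay":-0.0,"az":-6.46},{"tx":1.89,"ty":1.37,"tz":0.0,"ax":-0.0,"ay":-0.0,"az":-6.46}]
```

View pics/w14.png

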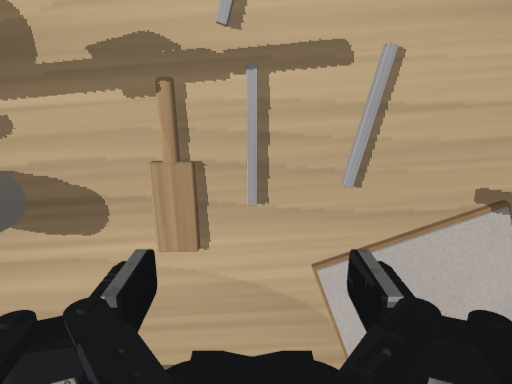

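The bar lies flat in its old place, at (252,65) to (252,205), and the beater hasn't moved. I'll rise and return above the handle.

{"fn": "step_arm", "kwargs": {"plan": [{"grip": 8.5,"tx": 0,"ty": 0,"tz": -3.5,"ax": 0,"ay": 0,"az": 0},{"grip": 8.5,"tx": 0,"ty": 0,"tz": -4,"ax": 0,"ay": 0,"az": 0},{"grip": 8.5,"tx": 0,"ty": 0,"tz": -4,"ax": 0,"ay": 0,"az": 0},{"grip": 8.5,"tx": 0,"ty": 0,"tz": -2.5,"ax": 0,"ay": 0,"az": 0},{"grip": 8.5,"tx": 1.1,"ty": -2,"tz": 0,"ax": 0,"ay": 0,"az": -6.5},{"grip": 8.5,"tx": 1.4,"ty": -1.9,"tz": 0,"ax": 0,"ay": 0,"az": -6.5},{"grip": 8.5,"tx": 1.6,"ty": -1.7,"tz": 0,"ax": 0,"ay": 0,"az": -6.5},{"grip": 8.5,"tx": 1.7,"ty": -1.6,"tz": 0,"ax": 0,"ay": 0,"az": -6.5}]}}

```text
time: 19.63
tool_pos: [502.9, -342.8, 428.4]
tcp_rot: [-179.9, -0.0, 22.4]
ft_force: [0.6, 0.1, 0.5]
finger_gap: 84.7
```

{"fn": "step_arm", "kwargs": {"plan": [{"grip": 8.5,"tx": 1.9,"ty": -1.3,"tz": 0,"ax": 0,"ay": 0,"az": -6.5},{"grip": 8.5,"tx": 2,"ty": -1.1,"tz": 0,"ax": 0,"ay": 0,"az": -6.5},{"grip": 8.5,"tx": 2.2,"ty": -0.9,"tz": 0,"ax": 0,"ay": 0,"az": -6.5},{"grip": 8.5,"tx": 2.2,"ty": -0.6,"tz": 0,"ax": 0,"ay": 0,"az": -6.5},{"grip": 8.5,"tx": 2.3,"ty": -0.4,"tz": 0,"ax": 0,"ay": 0,"az": -6.5},{"grip": 8.5,"tx": 2.3,"ty": -0.1,"tz": 0,"ax": 0,"ay": 0,"az": -6.5},{"grip": 8.5,"tx": 2.3,"ty": 0.2,"tz": 0,"ax": 0,"ay": 0,"az": -6.5},{"grip": 8.5,"tx": 2.3,"ty": 0.4,"tz": 0,"ax": 0,"ay": 0,"az": -6.5}]}}

```text
time: 20.3
tool_pos: [603.5, -186.9, 428.5]
tcp_rot: [-180.0, -0.1, 74.4]
ft_force: [-0.4, -0.4, -0.3]
finger_gap: 85.1
```

{"fn": "step_arm", "kwargs": {"plan": [{"grip": 8.5,"tx": 2.2,"ty": 0.7,"tz": 0,"ax": 0,"ay": 0,"az": -6.5},{"grip": 8.5,"tx": 2.1,"ty": 0.9,"tz": 0,"ax": 0,"ay": 0,"az": -6.5},{"grip": 8.5,"tx": 2,"ty": 1.1,"tz": 0,"ax": 0,"ay": 0,"az": -6.5},{"grip": 8.5,"tx": 0,"ty": 0,"tz": 0,"ax": 0,"ay": 0,"az": -6},{"grip": 8.5,"tx": 0,"ty": 0,"tz": 0,"ax": 0,"ay": 0,"az": 0},{"grip": 8.5,"tx": 0,"ty": 0,"tz": 0,"ax": 0,"ay": 0,"az": 0}]}}

```text
time: 20.8
tool_pos: [640.0, -129.9, 428.5]
tcp_rot: [-180.0, -0.1, 99.4]
ft_force: [0.8, -0.6, 0.2]
finger_gap: 85.3
```

```bash
python3 - <<'E'
from h import *
st();T=pose();im=snapshot("wrist");cv2.imwrite("pics/w15.png",im[:,:,::-1])
for q in(.40,.44):
  for r in(292.5,397.5): print(q,r,proj("wrist",jw((0,-r*np.cos(q),170+r*np.sin(q))),T).round())
print(wj(T[:3,3]));plan(jw((0,-312,350)),99.3,1)
E
```

```text
t 20.8 p [ 640.  -129.9  428.5] rot [-1.80e+02 -1.00e-01  9.94e+01] F [ 0.8 -0.6  0.2] gap 85.3 q [-16.  17.  54.   0. 109. -25.]
0.4 292.5 [271. 107.]
0.4 397.5 [272. 232.]
0.44 292.5 [272. 102.]
0.44 397.5 [273. 232.]
[ -16.9753055  -332.28900658  428.50587773]
[{"tx":2.05,"ty":1.73,"tz":7.87,"ax":-0.02,"ay":-0.09,"az":0.08}]
```

View pics/w15.png

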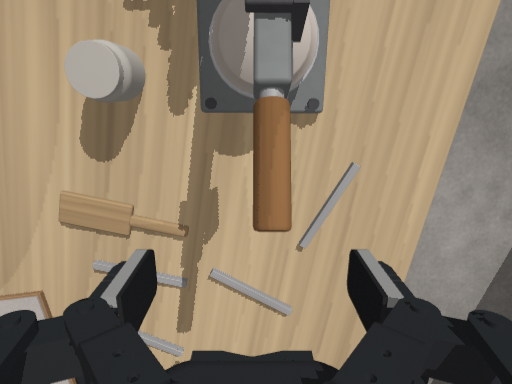

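```bash
python3 - <<'E'
from h import *
T=pose();R=Rn.from_euler('xyz',[180,0,99.3],degrees=True).as_matrix()@Rn.from_rotvec([0,-15,0],degrees=True).as_matrix()
g=jw((0,-342*np.cos(.437),170+342*np.sin(.437)));z=R[:3,2];print(g,z)
plan(g+z*(18.7-90),0,4,Rt=R)
E
```

```text
[ 653.10894098 -105.0078092   314.74236772] [ 0.04182615 -0.25541705 -0.96592583]
[{"tx":1.03,"ty":0.43,"tz":1.13,"ax":-0.0,"ay":-3.77,"az":0.02},{"tx":1.1,"ty":0.43,"tz":1.06,"ax":-0.0,"ay":-3.77,"az":0.02},{"tx":1.17,"ty":0.43,"tz":0.98,"ax":-0.0,"ay":-3.77,"az":0.02},{"tx":1.23,"ty":0.43,"tz":0.9,"ax":-0.0,"ay":-3.77,"az":0.02}]
```

{"fn": "step_arm", "kwargs": {"plan": [{"grip": 8.5,"tx": 1,"ty": 0.4,"tz": 1.1,"ax": 0,"ay": -3.8,"az": 0},{"grip": 8.5,"tx": 1.1,"ty": 0.4,"tz": 1.1,"ax": 0,"ay": -3.8,"az": 0},{"grip": 8.5,"tx": 1.2,"ty": 0.4,"tz": 1,"ax": 0,"ay": -3.7,"az": 0},{"grip": 8.5,"tx": 1.2,"ty": 0.4,"tz": 0.9,"ax": 0,"ay": -3.7,"az": 0},{"grip": 8.5,"tx": 0,"ty": 0,"tz": 0,"ax": 0,"ay": 0,"az": 0},{"grip": 8.5,"tx": 0,"ty": 0,"tz": 0,"ax": 0,"ay": 0,"az": 0}]}}

```text
time: 21.35
tool_pos: [648.2, -86.1, 382.5]
tcp_rot: [-179.9, 14.8, 99.6]
ft_force: [0.5, -0.3, 0.1]
finger_gap: 84.8
```

```bash
python3 - <<'E'
from h import *
st();T=pose();R=Rn.from_euler('xyz',[180,0,99.3],degrees=True).as_matrix()@Rn.from_rotvec([0,-15,0],degrees=True).as_matrix()
g=jw((0,-342*np.cos(.437),170+342*np.sin(.437)));z=R[:3,2]
plan(g+z*18.7,0,1,Rt=R);cv2.imwrite("pics/w16.png",snapshot("wrist")[:,:,::-1])
E
```

```text
t 21.35 p [648.2 -86.1 382.5] rot [-179.9   14.8   99.6] F [ 0.5 -0.3  0.1] gap 84.8 q [ -4.  12.  66. -15.  98. -16.]
[{"tx":-0.15,"ty":0.18,"tz":8.92,"ax":-0.01,"ay":-0.16,"az":0.29}]
```

View pics/w16.png

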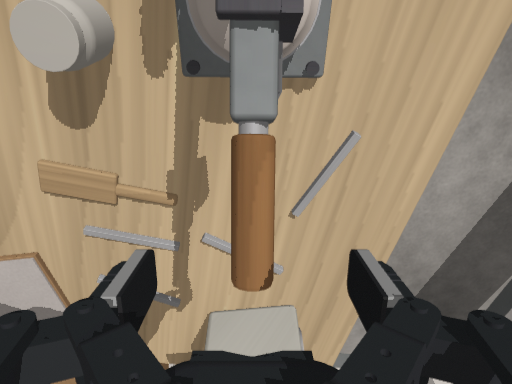

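The handle is centred between the jaws (u≈253), so I'll descend along the tool axis and grip.

{"fn": "step_arm", "kwargs": {"plan": [{"grip": 8.5,"tx": 0,"ty": 0.1,"tz": 2.5,"ax": 0,"ay": 0,"az": 0.3},{"grip": 8.5,"tx": 0,"ty": 0,"tz": 2.5,"ax": 0,"ay": 0,"az": 0},{"grip": 8.5,"tx": 0,"ty": 0,"tz": 2.2,"ax": 0,"ay": 0,"az": 0},{"grip": 8.5,"tx": 0,"ty": 0,"tz": 1.7,"ax": 0,"ay": 0,"az": 0},{"grip": 8.5,"tx": 0,"ty": 0,"tz": 0,"ax": 0,"ay": 0,"az": 0},{"grip": 6,"tx": 0,"ty": 0,"tz": 0,"ax": 0,"ay": 0,"az": 0},{"grip": 4,"tx": 0,"ty": 0,"tz": 0,"ax": 0,"ay": 0,"az": 0},{"grip": 2.5,"tx": 0,"ty": 0,"tz": 0,"ax": 0,"ay": 0,"az": 0}]}}

```text
time: 22.07
tool_pos: [654.6, -109.9, 300.3]
tcp_rot: [179.7, 14.9, 99.2]
ft_force: [-0.4, 0.7, 0.4]
finger_gap: 50.8
```

{"fn": "step_arm", "kwargs": {"plan": [{"grip": 2.5,"tx": 0,"ty": 0,"tz": 0,"ax": 0,"ay": 0,"az": 0},{"grip": 2.5,"tx": 0,"ty": 0,"tz": 0,"ax": 0,"ay": 0,"az": 0},{"grip": 2.5,"tx": 0,"ty": 0,"tz": 0,"ax": 0,"ay": 0,"az": 0}]}}

```text
time: 22.32
tool_pos: [652.8, -109.9, 299.1]
tcp_rot: [180.0, 15.0, 99.3]
ft_force: [-8.5, -3.2, 3.9]
finger_gap: 28.3
```

```bash
python3 - <<'E'
from h import *
st();T=pose();p=wj(T[:3,3]-T[:3,2]*18.7);print(p,"angle",np.arctan2(p[2]-170,-p[1]))
N=T
for k in range(4):
  dq=-.107;N2=arc(N,dq);print("seg");plan(N2[:3,3],0,8,Rt=N2[:3,:3],T=N);N=N2
E
```

```text
t 22.32 p [ 652.8 -109.9  299.1] rot [180.   15.   99.3] F [-8.5 -3.2  3.9] gap 28.3 q [ -6.  12.  74. -14.  90. -16.]
[  -1.12874668 -309.83032602  317.11593829] angle 0.4433075275950277
seg
[{"tx":-0.03,"ty":0.0,"tz":0.45,"ax":0.0,"ay":0.77,"az":-0.0},{"tx":-0.04,"ty":0.0,"tz":0.45,"ax":0.0,"ay":0.77,"az":-0.0},{"tx":-0.05,"ty":0.0,"tz":0.45,"ax":0.0,"ay":0.77,"az":-0.0},{"tx":-0.05,"ty":0.0,"tz":0.45,"ax":0.0,"ay":0.77,"az":-0.0},{"tx":-0.06,"ty":0.0,"tz":0.45,"ax":0.0,"ay":0.77,"az":-0.0},{"tx":-0.06,"ty":0.0,"tz":0.45,"ax":0.0,"ay":0.77,"az":-0.0},{"tx":-0.07,"ty":0.0,"tz":0.45,"ax":0.0,"ay":0.77,"az":-0.0},{"tx":-0.08,"ty":0.0,"tz":0.45,"ax":0.0,"ay":0.77,"az":-0.0}]
seg
[{"tx":-0.03,"ty":0.0,"tz":0.45,"ax":0.0,"ay":0.77,"az":-0.0},{"tx":-0.04,"ty":0.0,"tz":0.45,"ax":0.0,"ay":0.77,"az":-0.0},{"tx":-0.05,"ty":0.0,"tz":0.45,"ax":0.0,"ay":0.77,"az":-0.0},{"tx":-0.05,"ty":0.0,"tz":0.45,"ax":0.0,"ay":0.77,"az":-0.0},{"tx":-0.06,"ty":0.0,"tz":0.45,"ax":0.0,"ay":0.77,"az":-0.0},{"tx":-0.06,"ty":0.0,"tz":0.45,"ax":0.0,"ay":0.77,"az":-0.0},{"tx":-0.07,"ty":0.0,"tz":0.45,"ax":0.0,"ay":0.
[... 363 characters left out ...]
0,"ay":0.77,"az":-0.0},{"tx":-0.06,"ty":0.0,"tz":0.45,"ax":0.0,"ay":0.77,"az":-0.0},{"tx":-0.07,"ty":0.0,"tz":0.45,"ax":0.0,"ay":0.77,"az":-0.0},{"tx":-0.08,"ty":0.0,"tz":0.45,"ax":0.0,"ay":0.77,"az":-0.0}]
seg
[{"tx":-0.03,"ty":0.0,"tz":0.45,"ax":0.0,"ay":0.77,"az":-0.0},{"tx":-0.04,"ty":0.0,"tz":0.45,"ax":0.0,"ay":0.77,"az":-0.0},{"tx":-0.05,"ty":0.0,"tz":0.45,"ax":0.0,"ay":0.77,"az":-0.0},{"tx":-0.05,"ty":0.0,"tz":0.45,"ax":0.0,"ay":0.77,"az":-0.0},{"tx":-0.06,"ty":0.0,"tz":0.45,"ax":0.0,"ay":0.77,"az":-0.0},{"tx":-0.06,"ty":0.0,"tz":0.45,"ax":0.0,"ay":0.77,"az":-0.0},{"tx":-0.07,"ty":0.0,"tz":0.45,"ax":0.0,"ay":0.77,"az":-0.0},{"tx":-0.08,"ty":0.0,"tz":0.45,"ax":0.0,"ay":0.77,"az":-0.0}]
```

{"fn": "step_arm", "kwargs": {"plan": [{"grip": 2.5,"tx": -0.03,"ty": -0.1,"tz": 0.45,"ax": 0,"ay": 0.77,"az": 0},{"grip": 2.5,"tx": -0.04,"ty": 0,"tz": 0.45,"ax": 0,"ay": 0.77,"az": 0},{"grip": 2.5,"tx": -0.05,"ty": 0,"tz": 0.45,"ax": 0,"ay": 0.77,"az": 0},{"grip": 2.5,"tx": -0.05,"ty": 0,"tz": 0.45,"ax": 0,"ay": 0.77,"az": 0},{"grip": 2.5,"tx": -0.06,"ty": 0,"tz": 0.45,"ax": 0,"ay": 0.77,"az": 0},{"grip": 2.5,"tx": -0.06,"ty": 0,"tz": 0.45,"ax": 0,"ay": 0.77,"az": 0},{"grip": 2.5,"tx": -0.07,"ty": 0,"tz": 0.45,"ax": 0,"ay": 0.77,"az": 0},{"grip": 2.5,"tx": -0.08,"ty": 0,"tz": 0.45,"ax": 0,"ay": 0.77,"az": 0}]}}

```text
time: 22.98
tool_pos: [654.6, -121.6, 265.1]
tcp_rot: [179.9, 8.8, 99.3]
ft_force: [-4.2, -0.0, 5.1]
finger_gap: 28.6
```

{"fn": "step_arm", "kwargs": {"plan": [{"grip": 2.5,"tx": -0.03,"ty": 0,"tz": 0.45,"ax": 0,"ay": 0.77,"az": 0},{"grip": 2.5,"tx": -0.04,"ty": 0,"tz": 0.45,"ax": 0,"ay": 0.77,"az": 0},{"grip": 2.5,"tx": -0.05,"ty": 0,"tz": 0.45,"ax": 0,"ay": 0.77,"az": 0},{"grip": 2.5,"tx": -0.05,"ty": 0,"tz": 0.45,"ax": 0,"ay": 0.77,"az": 0},{"grip": 2.5,"tx": -0.06,"ty": 0,"tz": 0.45,"ax": 0,"ay": 0.77,"az": 0},{"grip": 2.5,"tx": -0.06,"ty": 0,"tz": 0.45,"ax": 0,"ay": 0.77,"az": 0},{"grip": 2.5,"tx": -0.07,"ty": 0,"tz": 0.45,"ax": 0,"ay": 0.77,"az": 0},{"grip": 2.5,"tx": -0.08,"ty": 0,"tz": 0.45,"ax": 0,"ay": 0.77,"az": 0}]}}

```text
time: 23.65
tool_pos: [655.9, -129.8, 229.6]
tcp_rot: [179.9, 2.6, 99.3]
ft_force: [-5.4, -0.7, 5.6]
finger_gap: 28.8
```

```bash
python3 - <<'E'
from h import *
st();T=pose();p=wj(T[:3,3]-T[:3,2]*18.7);print(p,"angle",np.arctan2(p[2]-170,-p[1]),np.hypot(p[2]-170,p[1]))
E
```

```text
t 23.65 p [ 655.9 -129.8  229.6] rot [179.9   2.6  99.3] F [-5.4 -0.7  5.6] gap 28.8 q [-14.  17.  74.  -2.  87. -24.]
[  -1.23034436 -333.90255544  248.25154483] angle 0.2302000933317558 342.9492977033654
```

The arm is lowering smoothly, with about 5 N at the handle. At 0.23 rad it's well past the tooth that held it. I'll keep going and slow down near the stop.

{"fn": "step_arm", "kwargs": {"plan": [{"grip": 2.5,"tx": -0.03,"ty": 0,"tz": 0.45,"ax": 0,"ay": 0.77,"az": 0},{"grip": 2.5,"tx": -0.04,"ty": 0,"tz": 0.45,"ax": 0,"ay": 0.77,"az": 0},{"grip": 2.5,"tx": -0.05,"ty": 0,"tz": 0.45,"ax": 0,"ay": 0.77,"az": 0},{"grip": 2.5,"tx": -0.05,"ty": 0,"tz": 0.45,"ax": 0,"ay": 0.77,"az": 0},{"grip": 2.5,"tx": -0.06,"ty": 0,"tz": 0.45,"ax": 0,"ay": 0.77,"az": 0},{"grip": 2.5,"tx": -0.06,"ty": 0,"tz": 0.45,"ax": 0,"ay": 0.77,"az": 0},{"grip": 2.5,"tx": -0.07,"ty": 0,"tz": 0.45,"ax": 0,"ay": 0.77,"az": 0},{"grip": 2.5,"tx": -0.08,"ty": 0,"tz": 0.45,"ax": 0,"ay": 0.77,"az": 0}]}}

```text
time: 24.32
tool_pos: [656.6, -134.1, 193.3]
tcp_rot: [179.9, -3.5, 99.3]
ft_force: [-5.7, -1.1, 5.8]
finger_gap: 28.9
```

{"fn": "step_arm", "kwargs": {"plan": [{"grip": 2.5,"tx": -0.03,"ty": 0,"tz": 0.45,"ax": 0,"ay": 0.77,"az": 0},{"grip": 2.5,"tx": -0.05,"ty": 0,"tz": 0.45,"ax": 0,"ay": 0.77,"az": 0},{"grip": 2.5,"tx": -0.05,"ty": 0,"tz": 0.45,"ax": 0,"ay": 0.77,"az": 0},{"grip": 2.5,"tx": -0.06,"ty": 0,"tz": 0.45,"ax": 0,"ay": 0.77,"az": 0},{"grip": 2.5,"tx": -0.06,"ty": 0,"tz": 0.3,"ax": 0,"ay": 0.5,"az": 0},{"grip": 2.5,"tx": 0,"ty": 0,"tz": 0,"ax": 0,"ay": 0,"az": 0}]}}

```text
time: 24.82
tool_pos: [656.8, -134.9, 171.1]
tcp_rot: [179.9, -7.1, 99.3]
ft_force: [-2.6, -2.7, 0.2]
finger_gap: 28.6
```

```bash
python3 - <<'E'
from h import *
st();T=pose();p=wj(T[:3,3]-T[:3,2]*18.7);print(p,"angle",np.arctan2(p[2]-170,-p[1]),np.hypot(p[2]-170,p[1]))
N=arc(T,-.05);plan(N[:3,3],0,10,Rt=N[:3,:3])
E
```

```text
t 24.82 p [ 656.8 -134.9  171.1] rot [179.9  -7.1  99.3] F [-2.6 -2.7  0.2] gap 28.6 q [-19.  23.  74.   6.  87. -29.]
[  -1.25618609 -342.31781563  189.60890254] angle 0.057220209195475435 342.87898150434
[{"tx":-0.02,"ty":-0.0,"tz":0.17,"ax":-0.0,"ay":0.29,"az":0.0},{"tx":-0.02,"ty":-0.0,"tz":0.17,"ax":-0.0,"ay":0.29,"az":0.0},{"tx":-0.02,"ty":-0.0,"tz":0.17,"ax":-0.0,"ay":0.29,"az":0.0},{"tx":-0.02,"ty":-0.0,"tz":0.17,"ax":-0.0,"ay":0.29,"az":0.0},{"tx":-0.02,"ty":-0.0,"tz":0.17,"ax":-0.0,"ay":0.29,"az":0.0},{"tx":-0.02,"ty":-0.0,"tz":0.17,"ax":-0.0,"ay":0.29,"az":0.0},{"tx":-0.02,"ty":-0.0,"tz":0.17,"ax":-0.0,"ay":0.29,"az":0.0},{"tx":-0.02,"ty":-0.0,"tz":0.17,"ax":-0.0,"ay":0.29,"az":0.0}]
[{"tx":-0.02,"ty":-0.0,"tz":0.17,"ax":-0.0,"ay":0.29,"az":0.0},{"tx":-0.03,"ty":-0.0,"tz":0.17,"ax":-0.0,"ay":0.29,"az":0.0}]
```

{"fn": "step_arm", "kwargs": {"plan": [{"grip": 2.5,"tx": -0.02,"ty": 0,"tz": 0.17,"ax": 0,"ay": 0.29,"az": 0},{"grip": 2.5,"tx": -0.02,"ty": 0,"tz": 0.17,"ax": 0,"ay": 0.29,"az": 0},{"grip": 2.5,"tx": -0.02,"ty": 0,"tz": 0.17,"ax": 0,"ay": 0.29,"az": 0},{"grip": 2.5,"tx": -0.02,"ty": 0,"tz": 0.17,"ax": 0,"ay": 0.29,"az": 0},{"grip": 2.5,"tx": -0.02,"ty": 0,"tz": 0.17,"ax": 0,"ay": 0.29,"az": 0},{"grip": 2.5,"tx": -0.02,"ty": 0,"tz": 0.17,"ax": 0,"ay": 0.29,"az": 0}]}}

```text
time: 25.32
tool_pos: [656.8, -134.8, 161.7]
tcp_rot: [179.9, -8.8, 99.3]
ft_force: [-7.3, -3.5, 4.6]
finger_gap: 28.4
```

{"fn": "step_arm", "kwargs": {"plan": [{"grip": 2.5,"tx": -0.02,"ty": 0,"tz": 0.15,"ax": 0,"ay": 0.25,"az": 0},{"grip": 2.5,"tx": -0.02,"ty": 0,"tz": 0.15,"ax": 0,"ay": 0.25,"az": 0},{"grip": 2.5,"tx": -0.02,"ty": 0,"tz": 0.15,"ax": 0,"ay": 0.25,"az": 0}]}}

```text
time: 25.57
tool_pos: [656.7, -134.6, 157.2]
tcp_rot: [179.9, -9.6, 99.3]
ft_force: [-6.3, -4.0, 4.7]
finger_gap: 28.4
```

```bash
python3 - <<'E'
from h import *
st();T=pose();p=wj(T[:3,3]-T[:3,2]*18.7);print(p,"angle",np.arctan2(p[2]-170,-p[1]),np.hypot(p[2]-170,p[1]))
E
```

```text
t 25.57 p [ 656.7 -134.6  157.2] rot [179.9  -9.6  99.3] F [-6.3 -4.   4.7] gap 28.4 q [-21.  24.  74.   8.  87. -31.]
[  -1.2189831  -342.78786502  175.59604403] angle 0.016323643725133036 342.8335399438863
```

{"fn": "step_arm", "kwargs": {"plan": [{"grip": 2.5,"tx": -0.02,"ty": 0,"tz": 0.12,"ax": 0,"ay": 0.2,"az": 0},{"grip": 2.5,"tx": -0.02,"ty": 0,"tz": 0.12,"ax": 0,"ay": 0.2,"az": 0},{"grip": 2.5,"tx": -0.01,"ty": 0,"tz": 0.1,"ax": 0,"ay": 0.15,"az": 0}]}}

```text
time: 25.82
tool_pos: [656.8, -134.5, 155.5]
tcp_rot: [179.9, -10.1, 99.4]
ft_force: [-13.9, -2.0, 20.0]
finger_gap: 28.6
```

{"fn": "step_arm", "kwargs": {"plan": [{"grip": 2.5,"tx": -0.01,"ty": 0,"tz": 0.1,"ax": 0,"ay": 0.1,"az": 0},{"grip": 2.5,"tx": -0.01,"ty": 0,"tz": 0.1,"ax": 0,"ay": 0.1,"az": 0},{"grip": 2.5,"tx": 0,"ty": 0,"tz": 0,"ax": 0,"ay": 0,"az": 0}]}}

```text
time: 26.07
tool_pos: [656.8, -134.5, 155.4]
tcp_rot: [179.9, -10.3, 99.4]
ft_force: [-17.0, -2.4, 23.5]
finger_gap: 28.9
```

```bash
python3 - <<'E'
from h import *
st();T=pose();p=wj(T[:3,3]-T[:3,2]*18.7);print(p,"angle",np.arctan2(p[2]-170,-p[1]))
E
```

```text
t 26.07 p [ 656.8 -134.5  155.4] rot [179.9 -10.3  99.4] F [-17.   -2.4  23.5] gap 28.9 q [-21.  25.  73.   9.  87. -31.]
[  -1.13795585 -342.88591042  173.78661838] angle 0.011042928095966848
```

Stop reached: z holds at 155.4 while the force rose from 5 to 23 N. I'll relax the push a little, let go, and retreat along the tool axis.

{"fn": "step_arm", "kwargs": {"plan": [{"grip": 2.5,"tx": 0,"ty": -0.05,"tz": -0.15,"ax": 0,"ay": 0,"az": 0},{"grip": 3.2,"tx": 0,"ty": 0,"tz": 0,"ax": 0,"ay": 0,"az": 0},{"grip": 4,"tx": 0,"ty": 0,"tz": 0,"ax": 0,"ay": 0,"az": 0},{"grip": 6,"tx": 0,"ty": 0,"tz": 0,"ax": 0,"ay": 0,"az": 0},{"grip": 8.5,"tx": 0,"ty": 0,"tz": 0,"ax": 0,"ay": 0,"az": 0},{"grip": 8.5,"tx": 0,"ty": 0,"tz": 0,"ax": 0,"ay": 0,"az": 0},{"grip": 8.5,"tx": 0,"ty": 0,"tz": 0,"ax": 0,"ay": 0,"az": 0}]}}

```text
time: 26.65
tool_pos: [656.3, -133.8, 151.6]
tcp_rot: [179.9, -10.4, 99.3]
ft_force: [-0.1, -0.6, -0.1]
finger_gap: 84.3
```

{"fn": "step_arm", "kwargs": {"plan": [{"grip": 8.5,"tx": 0,"ty": 0,"tz": -1.5,"ax": 0,"ay": 0,"az": 0},{"grip": 8.5,"tx": 0,"ty": 0,"tz": -2.5,"ax": 0,"ay": 0,"az": 0},{"grip": 8.5,"tx": 0,"ty": 0,"tz": -3,"ax": 0,"ay": 0,"az": 0},{"grip": 8.5,"tx": 0,"ty": 0,"tz": -3.5,"ax": 0,"ay": 0,"az": 0},{"grip": 8.5,"tx": 0,"ty": 0,"tz": -3.5,"ax": 0,"ay": -5,"az": 0},{"grip": 8.5,"tx": 0,"ty": 0,"tz": -3.5,"ax": 0,"ay": -5,"az": 0},{"grip": 8.5,"tx": 0,"ty": 0,"tz": -3,"ax": 0,"ay": 0,"az": 0},{"grip": 8.5,"tx": 0,"ty": 0,"tz": 0,"ax": 0,"ay": 0,"az": 0}]}}

```text
time: 27.32
tool_pos: [662.8, -161.9, 364.5]
tcp_rot: [179.2, -0.0, 99.4]
ft_force: [-0.1, 0.1, 0.8]
finger_gap: 85.2
```

```bash
python3 - <<'E'
from h import *
st();T=pose();cv2.imwrite("pics/w20.png",snapshot("wrist")[:,:,::-1])
for q in(0,.03,.08):
  for r in(292.5,397.5): print(q,r,"w",proj("wrist",jw((0,-r*np.cos(q),170+r*np.sin(q))),T).round(1),"sc",((proj("scene",jw((0,-r*np.cos(q),170+r*np.sin(q))))-[220,60])*4).round(),"sd",((proj("side",jw((0,-r*np.cos(q),170+r*np.sin(q))))-[150,80])*4).round())
cv2.imwrite("pics/scene20.png",snapshot("scene")[:,:,::-1]);cv2.imwrite("pics/side20.png",snapshot("side")[:,:,::-1])
c=lambda n,x0,y0,x1,y1:cv2.imwrite(f"pics/{n}20c.png",cv2.resize(cv2.imread(f"pics/{n}20.png")[y0:y1,x0:x1],None,fx=4,fy=4,interpolation=cv2.INTER_CUBIC))
c("scene",220,60,410,210);c("side",150,80,320,230)
E
```

```text
t 27.32 p [ 662.8 -161.9  364.5] rot [179.2  -0.   99.4] F [-0.1  0.1  0.8] gap 85.2 q [-18.  19.  58.   0. 102. -28.]
0 292.5 w [248.1  91.9] sc [218. 559.] sd [526. 433.]
0 397.5 w [248.2 194.1] sc [115. 641.] sd [580. 509.]
0.03 292.5 w [248.1  91.7] sc [219. 551.] sd [527. 427.]
0.03 397.5 w [248.2 197.3] sc [115. 631.] sd [580. 501.]
0.08 292.5 w [248.1  90.8] sc [221. 539.] sd [527. 416.]
0.08 397.5 w [248.3 202.4] sc [117. 614.] sd [581. 486.]
```

View pics/w20.png

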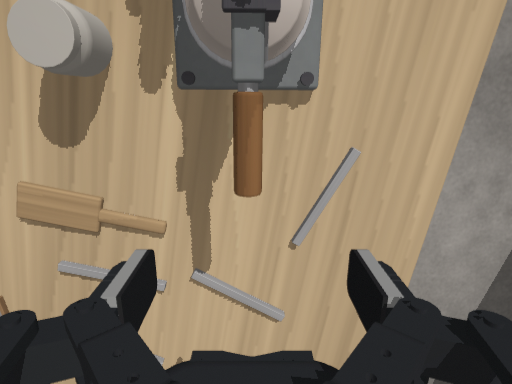

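View pics/scene20c.png

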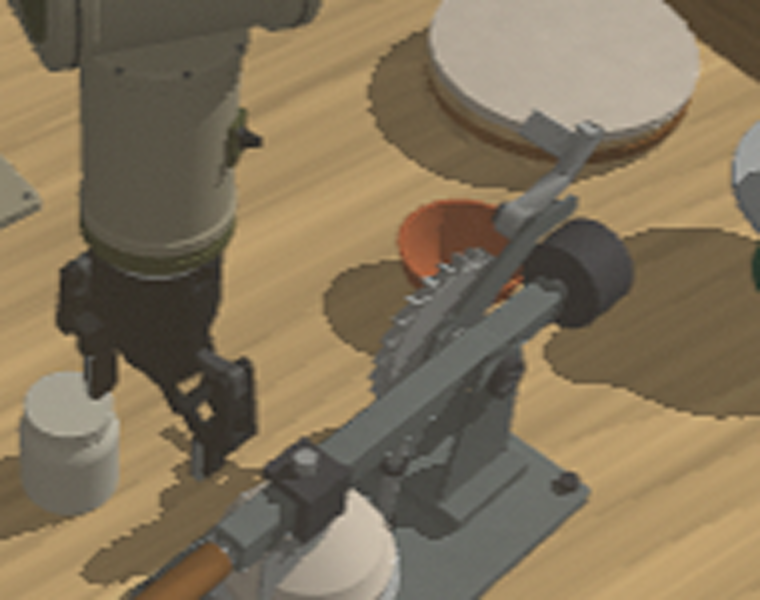

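View pics/side20c.png

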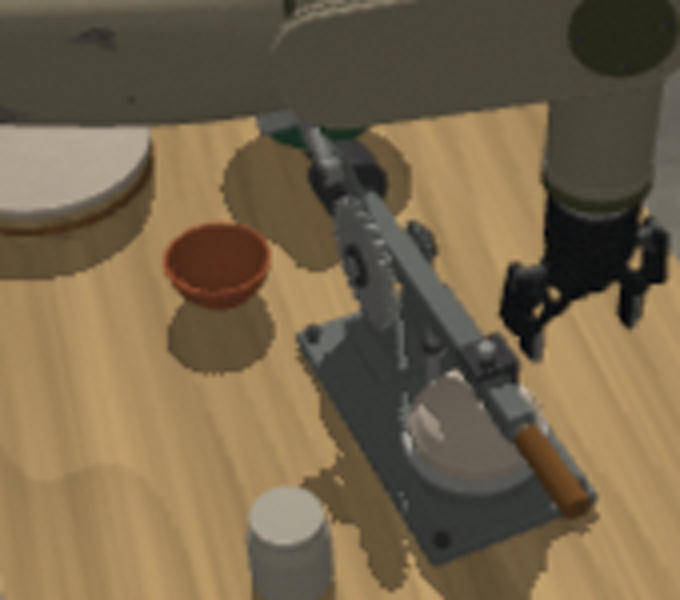

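View pics/scene20.png

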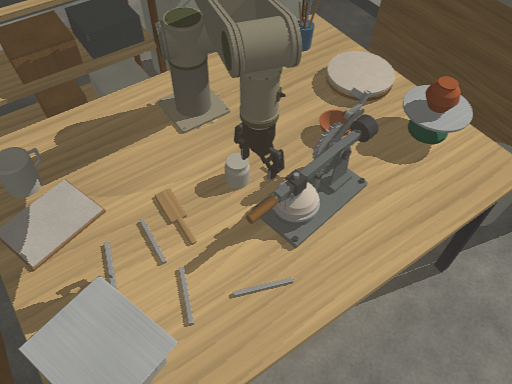

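The final views agree. The arm is level over the mould, with the handle end at side crop (575,505) against (580,509) predicted for 0 rad. The pawl lies thrown over on its rest at scene crop (560,150). The bar is back at scene (152,241), and the tub, bowl and beater are in their original places. The gripper is clear, so I'll hand in.

```bash
python3 - <<'E'
from h import *
a=cv2.imread("pics/scene0.png");b=cv2.imread("pics/scene20.png")
for n,(x0,y0,x1,y1) in dict(bar=(135,215,170,268),beater=(150,185,197,245),bowl=(318,108,345,140)).items():
  d,_=cv2.phaseCorrelate(a[y0:y1,x0:x1].mean(2),b[y0:y1,x0:x1].mean(2));print(n,np.round(d,2))
print(hand_in());st()
E
```

```text
bar [ 0.01 -0.01]
beater [0.12 0.03]
bowl [ 0.79 -0.25]
the job is handed in; nothing more can be done
None
the job is handed in; nothing more can be done
```

The jolley arm is down on its stop, the pawl is thrown over onto its rest, and the bar is back on the bench. I handed the job in at about 27.5 s; no verdict is reported.

**What I did**
1. I gripped the handle, raised the arm by about 0.13 rad and let go.
2. I picked the square bar nearest the base (635 mm away), put it under the lug and lifted it along the pawl's arc. The force rose by only 1–2 N, and the pawl toppled over onto its rest.
3. I laid the bar back in its old place.
4. I gripped the handle again and lowered the arm with about 5 N until it met the stop. The push there rose to about 23 N with no further movement. Then I let go and backed off.

**Last checks**
- **Pawl:** the lug is where the 2.5 rad position predicts.
- **Arm:** the handle matches about 0 rad in the pictures. The gripper's own reading on the stop was 0.011 rad. I put that down to a bias, since readings at earlier known positions also came out about 0.006–0.015 rad high.
- **Bar and beater:** within about 0.1 pixel of where they started.
- **Bowl:** the automatic comparison gave a 0.8 pixel shift. I think that comes from the pawl and arm now crossing that part of the picture, because nothing went near the bowl.
- **Tub:** I compared it only by eye, and it looks unmoved.

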